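Park the reference thermometer

TASK

Park the reference thermometer: set the navy handheld meter on the narrow sloped stand, screen facing out and screen end uppermost, centred and straight with its keypad end down against the lip. Lay the red-handled probe level across the two forks of the raised rest, square handle in the wide fork with yellow prongs and steel sheath in the narrow fork with blue prongs. Set both down, either one first, without dropping them, and leave the other things on the bench where they are.

Things in the scene. Friction and masses are not known exactly. Their poses are not given: they have to be found in the camera images.
- meter: handheld thermometer readout, navy box 150 (its x) x 58 (its y) x 28 (z) mm, about 0.3 kg. Origin: centre of its underside (the back of the case); z points out of the front face with screen and keys, +x points to the screen end, -x to the keypad end. Starts lying on the bench with its screen up.
- meter_screen (a point): centre of the meter's screen, on its front face, 36 mm from the meter's middle towards the screen end
- stand: fixed meter stand on the bench: dark base plate 130 x 90 x 12 mm with two short aluminium posts that carry the sloped cradle. Origin: centre of the base's underside; its front (low side, with the lip) looks along its -x.
- cradle: the stand's sloped aluminium strip, fixed to the stand: 46 mm wide (y), 120 mm long, rising at 30 degrees, open at both sides, narrower than the meter. Origin: on its upper surface, mid-width, at the inner face of the lip, 52 mm above the bench. +x runs up the slope, z square off the surface. Lip 8 mm thick, 12 mm high. The surface grips: the meter does not slide down by itself.
- cradle_seat (a point): on the cradle's surface, 75 mm up the slope from the lip: where the meter's origin lies, with its axes parallel to the cradle's, when it is seated properly
- probe: cordless temperature probe, 200 mm long in all, about 0.14 kg: red square handle 100 x 22 x 22 mm with dark bands, and an 8 mm steel sheath 100 mm long that continues along +x at mid-height of the handle. Origin: centre of the handle's underside; z up. Starts lying flat on the bench.
- probe_grip (a point): near the probe's balance point: inside the handle, 12 mm from its middle towards the sheath, 11 mm above the underside; a good place to hold it across its 22 mm width
- probe_tip (a point): end of the steel sheath, 150 mm from the handle's middle along +x
- rest: fixed probe rest: dark base plate 165 x 75 x 12 mm with two raised narrow forks in line along its x, each 12 mm thick, white with coloured prongs that flare out and guide. Origin: on the bench, 27 mm along -x from the base's middle. A probe laid properly lies level with its origin at rest (0, 0, 85) mm and points along the rest's +x; a hold at probe_grip then falls between the forks.
- rest_wide (a point): middle of the floor of the wide fork (yellow prongs), for the handle: at rest x = -30 mm, 85 mm above the bench; slot 26 mm wide (y), prongs rise 17 mm above the floor, the lowest 6 mm straight
- rest_narrow (a point): middle of the floor of the narrow fork (blue prongs), for the sheath: at rest x = +85 mm, 92 mm above the bench; slot 13 mm wide (y), prongs as on the wide fork
- insert: bystander: upright brass insert cylinder, 38 diameter, 90 tall mm; leave it where it is
- mug: bystander: white mug, 80 diameter, 95 tall mm; leave it where it is
- bottle: bystander: white bottle with blue cap, 64 diameter, 170 tall mm; leave it where it is
- adapter: bystander: black mains adapter, 90 x 60 x 35 mm; leave it where it is
- screwdriver: bystander: screwdriver lying across the front of the work area, 170 long mm; leave it where it is
Not all that is in view belongs to the job. There is more than one size of the meter; the job needs the largest.

How it is judged (in metres and radians):
At the end, for the whole second after the job is handed in: Meter flat on the cradle (5 mm, 5 deg), screen out and uppermost, keypad end within 7 mm of the lip, 12 mm of the middle, 8 deg of straight. Probe: handle in wide fork, sheath in narrow, within 20 mm lengthwise, 7 mm sideways (tip 8), 5 mm in height, level within 4 deg. Both released and still (x of meter in the frame of cradle between 0.068 and 0.082 m and y of meter in the frame of cradle between -0.012 and 0.012 m and z of meter in the frame of cradle between -0.005 and 0.005 m and angle between the z axis of meter and the z axis of cradle, either way round below 0.09 rad and angle between the x axis of meter and the x axis of cradle, either way round below 0.14 rad and x of meter_screen in the frame of cradle above 0.09 m and z of meter_screen in the frame of cradle above 0.018 m and x of probe in the frame of rest between -0.02 and 0.02 m and y of probe in the frame of rest between -0.007 and 0.007 m and z of probe_grip in the frame of rest between 0.091 and 0.101 m and x of probe_tip in the frame of rest above 0.12 m and y of probe_tip in the frame of rest between -0.008 and 0.008 m and angle between probe's own x axis and vertical between 1.5 and 1.64 rad and linear speed of each of meter, probe below 0.02 m/s and angular speed of each of meter, probe below 0.2 rad/s); the robot touches nothing.
It fails at once if a bystander was moved by more than 30 mm (distance of any of insert, mug, bottle, adapter, screwdriver from where it was at the start of the episode above 0.03 m).
It fails at once if the meter was dropped (moved faster than 0.5 m/s while out of the fingers) (linear speed of meter above 0.5 m/s and contact force between the fingers and meter below 0.2 N).
It fails at once if the probe was dropped (moved faster than 0.5 m/s while out of the fingers) (linear speed of probe above 0.5 m/s and contact force between the fingers and probe below 0.2 N).
It also fails if it takes over 69 s, if anything falls off the work surface, if the arm or the gripper's body presses on something with over 40 N, if the wrist force passes 120 N, or if a joint passes its speed limit or range.

ROBOT

A 6-joint arm with a two-finger parallel gripper is mounted at the origin on the work surface. World frame = base frame: x ahead of the robot, y to its left, z up, the work surface at z = 0. Lengths are in m, angles in degrees, forces in N, time in s.
With the tool pointing down it reaches from about 0.35 to 0.725 m from the base axis. Payload 4.3 kg.
Tool frame: the origin (TCP) lies at the centre of the arm's flange, where the gripper is bolted on; the fingertips stand 173 mm ahead of it and the grasp point (between the pads) lies 155 mm ahead of it (tip_extent is the distance from the TCP to the fingertips, in m); y points along the fingers, z is the direction in which the jaws open and shut, and the axes are right-handed (so a half turn about y gives the same grasp; the last joint's range is limited). The gripper opens to 85 mm and grips with 20 to 120 N. Pads are 22 mm wide; open, the fingers measure 114 mm over their backs; the gripper's body (76 mm by 85 mm) begins 54 mm behind the grasp point. The pads swing forward as they close: fully open they stand 13 mm farther back than shut.
Start: joints at [63.581, 21.618, 4.641, 73.018, 0, 83.68], TCP at [0.198, 0.54, 0.405] pointing down, gripper open.
Joint ranges: [-156.06, 156.06], [-48.1, 94.91], [-58.44, 69.94], [-101.28, 121.22], [-78.64, 73.56], [-180, 180]. Speed limits (degrees/s): [147.25, 147.25, 180, 180, 180, 180].

INTERFACE

Orientations are given as a 3x3 rotation matrix whose columns are the frame's x, y, z axes.
In Python, from rig import read_state, snapshot, camera_model, close_job, tip_extent gives the robot as it stands.
- The arm moves only by the tool step_arm, never from a script. Its argument "moves" is a list of rows, each a list of 3 entries, a list of its own where there are three numbers: the shift along the tool's x, y, z in m, then the turn, a rotation vector about the tool's x, y, z in degrees, then the opening, from 0 (shut) to 1 (fully open). In form: [[[tx, ty, tz], [ax, ay, az], grip], ...]. A call has exactly 8 rows; each row shifts and turns the commanded pose from where the row before left it, along the tool's axes as they then stand; what a row does not reach is not made up. A row lasts 1/8 s, in which the tool goes at most 62.5 mm and 10.7 degrees, less where a joint would pass 70% of its speed; a pose out of reach is approached as far as the arm can. A call is refused whole if a number of a shift passes 0.0625 or a number of a turn 10.7, either way. A call with a gripper value outside its range is refused whole. The fingers move at their own pace and stop on an object; "grip_force" is the grip in N (left out, the last holds). Time passes only in rows, so rows that do not move let the fingers close, or fill a call up. It gives the time, the measured TCP pose, the force and the opening at its end, in the units of the state.
- read_state(): the state, without advancing time (a new reading comes with each control period).
- snapshot(name): name is "scene" or "top" or "wrist"; returns the picture (400x640x3 uint8, red, green, blue); there is no depth.
- camera_model(name): a dict with "fx", "fy", "cx", "cy" (pixels), "pose" (4x4, takes a point from camera to world coordinates); the wrist camera has in their place "mount" (4x4, takes a point from camera to tool coordinates, whose origin is the TCP and whose axes are the tool frame's). Camera axes: x right, y down, z forward; pixel columns grow to the right and rows downward; lengths in m; the calibration is good to about 2 mm. A picture is of the moment at which its call begins: read the wrist's pose just before it. camera_model takes no time and is no camera call.
- close_job(): hands the job in, once; it reports no verdict.
The state is a dict: "time": time; "qpos": joint angles; "qvel": joint speeds; "joint_torque": joint torques, N m; "eef_pos": TCP position; "tcp_rot": TCP orientation; "contact_force": force on the tool from outside, world axes, zero at the start; "wrist_torque": the same for the moment, N m; "finger_gap": finger opening in m.
Only numpy, scipy, OpenCV 4.12 (cv2) and the standard library are available. Lean on these libraries where they do the work, as an engineer would, in place of code of your own. Each camera call takes 0.05 s, during which the arm holds its last target.

## Working session

There is one attempt and no reset: what is moved stays moved. The work goes in short steps, Python scripts to look and compute and a tool call to move; the robot and the scene stay as the last step left them, time stands still between calls to the robot, and variables do not carry over. Pictures are saved under pics/ and viewed, and the job is handed in when it is done.

Besides the shell and the picture viewer there is one more tool, called after "Emit:" as name(argument=value, ...), one argument or row to a line, values as JSON. step_arm: Moves the arm, as the interface text tells. Its arguments: {"type":"object","properties":{"moves":{"type":"array"},"grip_force":{"type":"number"}},"required":["moves"]}

```bash
ls; mkdir -p pics; python3 - <<'E'
from rig import *
import cv2,numpy as np
np.set_printoptions(precision=4,suppress=True)
print(read_state(),tip_extent)
for n in ["scene","top","wrist"]:
    m=camera_model(n);print(n,m)
    cv2.imwrite(f"pics/{n}0.png",snapshot(n)[:,:,::-1])
E
```

```text
pics
{'time': 0.0, 'qpos': array([63.5811, 21.661 ,  4.5617, 73.0169,  0.002 , 83.6822]), 'qvel': array([-0.0044,  0.0273, -0.0088,  0.0545, -0.0189,  0.0091]), 'joint_torque': array([ -0.0004, -46.3608,  26.9874,   0.0209,  -0.0004,   0.    ]), 'eef_pos': array([0.1975, 0.5397, 0.4038]), 'tcp_rot': array([[ 0.9391, -0.0009,  0.3437],
       [-0.3437, -0.0018,  0.9391],
       [-0.0003, -1.    , -0.002 ]]), 'contact_force': array([-0.9414, -0.2105,  0.2546]), 'wrist_torque': array([ 0.0003, -0.0348, -0.0221]), 'finger_gap': 0.0855581470952083} 0.1734
scene {'fx': 457.38205984599045, 'fy': 457.38205984599045, 'cx': 320.50131877504276, 'cy': 202.49460965889944, 'pose': array([[ 0.7163,  0.4353, -0.5453,  1.2144],
       [ 0.6974, -0.4228,  0.5786, -0.6839],
       [ 0.0213, -0.7948, -0.6065,  0.8542],
       [ 0.    ,  0.    ,  0.    ,  1.    ]])}
top {'fx': 517.656290737768, 'fy': 517.656290737768, 'cx': 323.2315091562196, 'cy': 185.94301588137694, 'pose': array([[ 0.0263, -0.994 ,  0.1059,  0.3192],
       [-0.9996, -0.0259,  0.0055,  0.0519],
       [-0.0027, -0.106 , -0.9944,  1.8541],
       [ 0.    ,  0.    ,  0.    ,  1.    ]])}
wrist {'fx': 336.0301571436833, 'fy': 336.0301571436833, 'cx': 322.1550884690122, 'cy': 201.6177171821776, 'mount': array([[-0.0004,  0.9495,  0.3137, -0.0801],
       [-0.0002, -0.3137,  0.9495,  0.0316],
       [ 1.    ,  0.0003,  0.0003, -0.    ],
       [ 0.    ,  0.    ,  0.    ,  1.    ]])}
```

View pics/scene0.png

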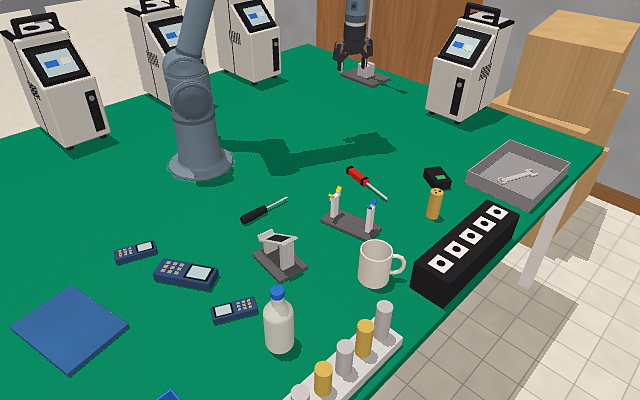

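View pics/top0.png

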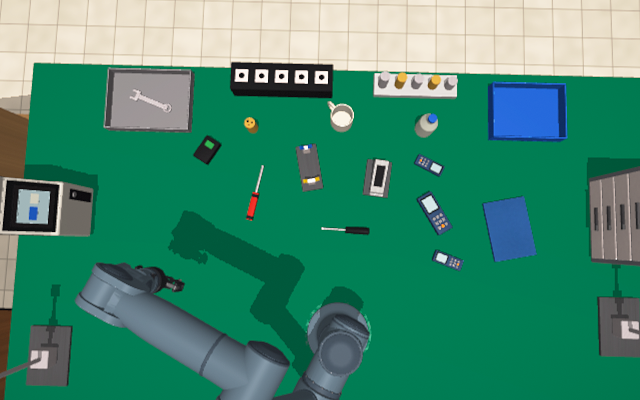

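View pics/wrist0.png

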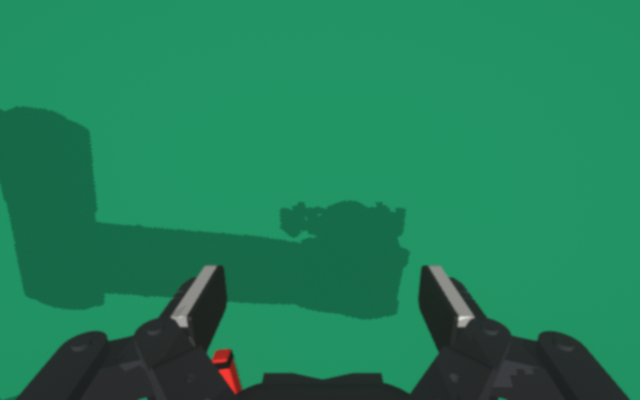

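```bash
cat > h.py <<'E'
from rig import *
import cv2,numpy as np
np.set_printoptions(precision=4,suppress=True)
def campose(n,st=None):
    m=camera_model(n)
    if n!="wrist": return m,m["pose"]
    st=st or read_state()
    T=np.eye(4);T[:3,:3]=st["tcp_rot"];T[:3,3]=st["eef_pos"]
    return m,T@m["mount"]
def ray(n,u,v,st=None):
    m,P=campose(n,st)
    d=P[:3,:3]@np.array([(u-m["cx"])/m["fx"],(v-m["cy"])/m["fy"],1]);return P[:3,3],d
def onz(n,u,v,z,st=None):
    o,d=ray(n,u,v,st);return o+d*(z-o[2])/d[2]
def proj(n,p,st=None):
    m,P=campose(n,st);q=np.linalg.inv(P)@np.append(p,1)
    return np.array([m["fx"]*q[0]/q[2]+m["cx"],m["fy"]*q[1]/q[2]+m["cy"]])
def tri(*rs):
    A=np.zeros((3,3));b=np.zeros(3)
    for o,d in rs:
        d=d/np.linalg.norm(d);M=np.eye(3)-np.outer(d,d);A+=M;b+=M@o
    p=np.linalg.solve(A,b)
    return p,[np.linalg.norm(np.cross(p-o,d/np.linalg.norm(d))) for o,d in rs]
E
python3 - <<'E'
from h import *
t=cv2.imread("pics/top0.png");s=cv2.imread("pics/scene0.png")
def crop(im,x,y,w,h,k,n):cv2.imwrite(n,cv2.resize(im[y:y+h,x:x+w],None,fx=k,fy=k,interpolation=cv2.INTER_CUBIC))
crop(t,230,130,100,100,6,"pics/t_probe.png")
crop(t,355,140,110,100,6,"pics/t_meter.png")
crop(s,310,150,110,100,6,"pics/s_probe.png")
crop(s,145,200,170,100,4,"pics/s_meter.png")
E
```

```text
(no output)
```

View pics/t_probe.png

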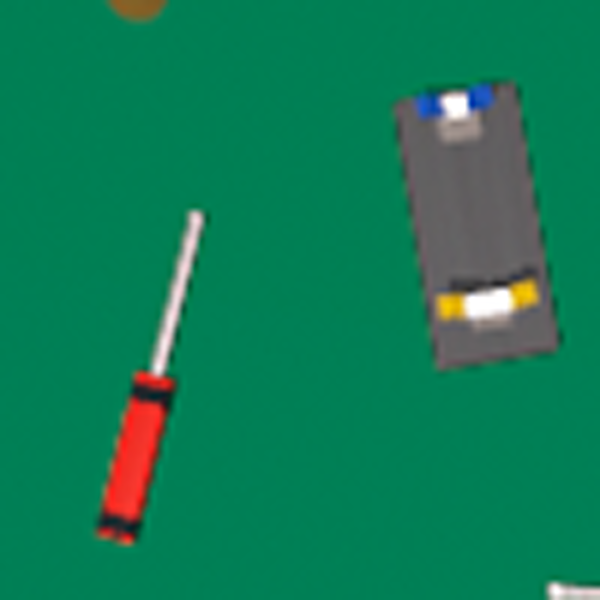

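View pics/t_meter.png

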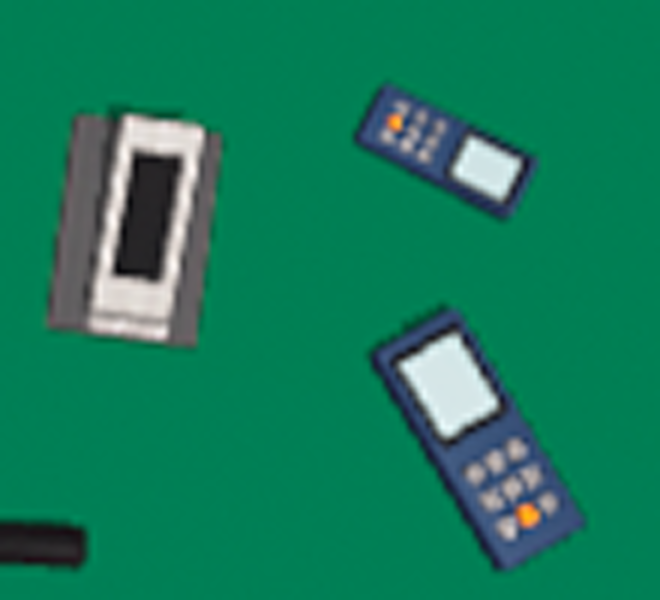

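View pics/s_probe.png

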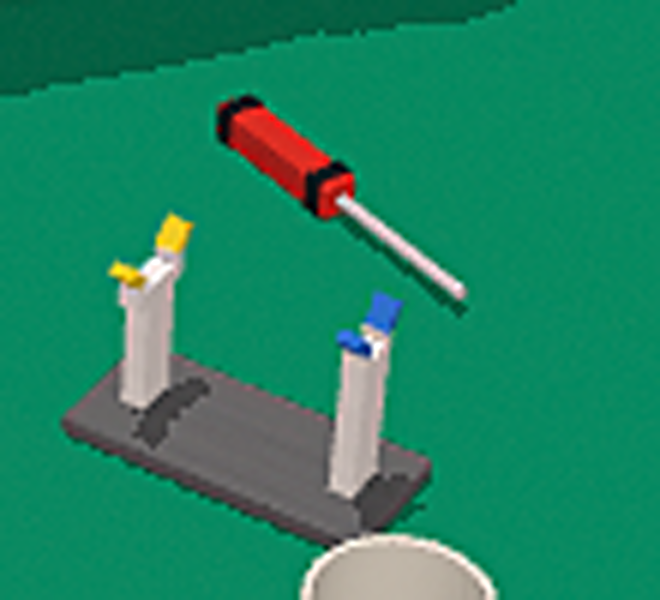

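View pics/s_meter.png

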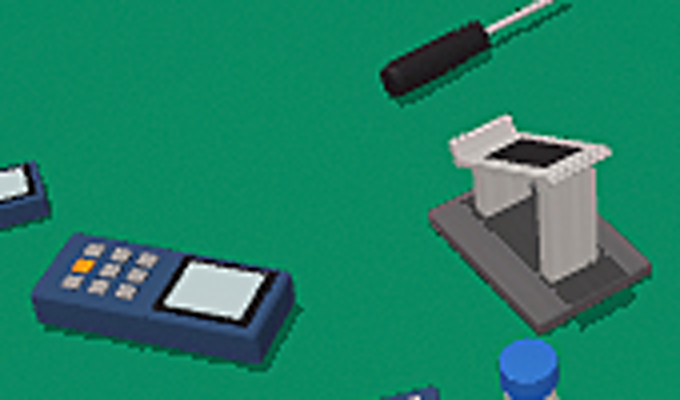

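```bash
python3 - <<'E'
from h import *
def T(x,y,ox,oy,k=6):return (x/k+ox-0.5+0.5/k,y/k+oy-0.5+0.5/k)
P=lambda x,y,z:onz("top",*T(x,y,230,130),z)
M=lambda x,y,z:onz("top",*T(x,y,355,140),z)
print("probe tip",P(196,212,.011),"front",P(155,377,.022),"rear",P(115,539,.022))
a,b,c,d=[P(*q,.012) for q in [(395,102),(517,82),(560,347),(440,370)]]
print("rest base",a,b,c,d,(a+b+c+d)/4)
print("forks",P(455,105,.092),P(489,303,.085))
a,b,c,d=[M(*q,.012) for q in [(77,115),(222,133),(195,347),(50,327)]]
print("stand",a,b,c,d,(a+b+c+d)/4, np.degrees(np.arctan2(*( (a+b-c-d)[1::-1]))))
a,b,c,d=[M(*q,.028) for q in [(380,352),(458,310),(585,522),(505,568)]]
print("meter",a,b,c,d,(a+b+c+d)/4)
S=lambda x,y:ray("scene",*T(x,y,310,150))
S4=lambda x,y:ray("scene",*T(x,y,145,200,4))
Tt=lambda x,y:ray("top",*T(x,y,230,130))
Mt=lambda x,y:ray("top",*T(x,y,355,140))
print(tri(S(460,292),Tt(196,212)))
print("lip L/R top", tri(S4(450,143),Mt(90,325)), tri(S4(512,120),Mt(168,337)))
E
```

```text
probe tip [0.5858 0.2834 0.011 ] front [0.4849 0.3025 0.022 ] rear [0.3885 0.3222 0.022 ]
rest base [0.6556 0.1662 0.012 ] [0.6697 0.0931 0.012 ] [0.5101 0.063  0.012 ] [0.4944 0.1342 0.012 ] [0.5824 0.1141 0.012 ]
forks [0.6401 0.1266 0.092 ] [0.5268 0.104  0.085 ]
stand [ 0.6179 -0.0943  0.012 ] [ 0.6093 -0.1813  0.012 ] [ 0.4802 -0.1668  0.012 ] [ 0.4899 -0.0804  0.012 ] [ 0.5493 -0.1307  0.012 ] -6.285473042067533
meter [ 0.4787 -0.274   0.028 ] [ 0.5047 -0.3198  0.028 ] [ 0.3819 -0.3947  0.028 ] [ 0.3538 -0.3479  0.028 ] [ 0.4298 -0.3341  0.028 ]
(array([0.5845, 0.2822, 0.012 ]), [np.float64(0.0015368572870659422), np.float64(0.001536857287065796)])
lip L/R top (array([ 0.4774, -0.1173,  0.0405]), [np.float64(0.019332967100474285), np.float64(0.01933296710047427)]) (array([ 0.4935, -0.1279,  0.0743]), [np.float64(0.020801472412046565), np.float64(0.02080147241204656)])
```

Emit:
step_arm(
  moves=[
    [[0, 0, 0], [0, -8.6, 0], 1],
    [[0.0366, 0.0034, -0.0349], [0, 0, 0], 1],
    [[0.0366, 0.0034, -0.0349], [0, 0, 0], 1],
    [[0.0366, 0.0034, -0.0349], [0, 0, 0], 1],
    [[0.0366, 0.0034, -0.0349], [0, 0, 0], 1],
    [[0.0366, 0.0034, -0.0349], [0, 0, 0], 1],
    [[0.0366, 0.0034, -0.0349], [0, 0, 0], 1],
    [[0.0366, 0.0034, -0.0349], [0, 0, 0], 1],
  ],
)

```text
time: 1.15
eef_pos: [0.4005, 0.248, 0.3807]
tcp_rot: [[0.98, -0.0, 0.199], [-0.199, 0.0, 0.98], [-0.0, -1.0, 0.0]]
contact_force: [-0.2, -0.1, -0.2]
finger_gap: 0.0856
```

```bash
cat > look.py <<'E'
from h import *
import sys,pickle
def look(name):
    st=read_state();im=snapshot("wrist")
    cv2.imwrite(f"pics/{name}.png",im[:,:,::-1]);pickle.dump(st,open(f"pics/{name}.pkl","wb"))
    print(st["time"],st["eef_pos"],st["tcp_rot"],st["finger_gap"],st["contact_force"]);print(st["qvel"])
look(sys.argv[1])
E
python3 look.py w1
```

```text
1.15 [0.4005 0.248  0.3807] [[ 0.9799 -0.0001  0.1993]
 [-0.1993  0.0001  0.9799]
 [-0.0001 -1.      0.    ]] 0.08557633467479375 [-0.1737 -0.096  -0.2494]
[-49.2589   1.1077  -2.8773  -4.1736   0.064  -48.6254]
```

View pics/w1.png

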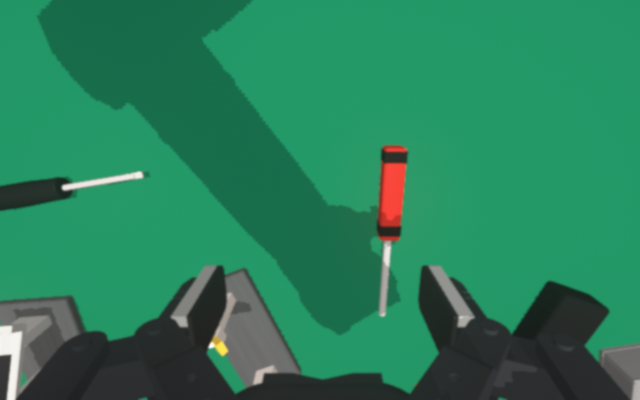

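```bash
python3 look.py w2; python3 - <<'E'
from h import *
im=cv2.imread("pics/w2.png")
cv2.imwrite("pics/w2c.png",cv2.resize(im[120:340,330:460],None,fx=2.7,fy=2.7,interpolation=cv2.INTER_CUBIC))
hsv=cv2.cvtColor(im,cv2.COLOR_BGR2HSV)
m=((hsv[...,0]<8)|(hsv[...,0]>172))&(hsv[...,1]>150)&(hsv[...,2]>80)
ys,xs=np.nonzero(m);print(xs.min(),xs.max(),ys.min(),ys.max())
print(cv2.minAreaRect(np.c_[xs,ys].astype(np.float32)))
E
```

```text
1.2 [0.4033 0.2443 0.3802] [[ 0.9788  0.0022  0.2048]
 [-0.2048 -0.0047  0.9788]
 [ 0.0031 -1.     -0.0041]] 0.08527266043341807 [ 3.1954 -4.5222 -1.0054]
[5.0172 0.2455 0.5844 0.6527 3.4544 8.9005]
383 411 141 235
((396.26171875, 188.0970458984375), (23.39243507385254, 95.1036605834961), 4.39870548248291)
```

View pics/w2c.png

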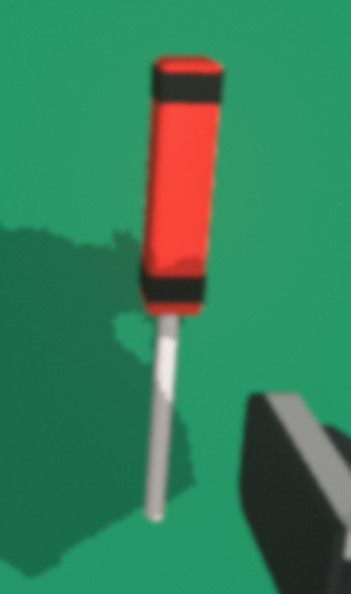

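```bash
python3 - <<'E'
from h import *
import pickle
st=pickle.load(open("pics/w2.pkl","rb"))
C=lambda x,y,z:onz("wrist",x/2.7+330-.3,y/2.7+120-.3,z,st)
rl,rr,fl,fr,tip=C(158,72,.022),C(223,72,.022),C(147,304,.022),C(204,304,.022),C(155,520,.011)
print(rl,rr,fl,fr,tip)
r=(rl+rr)/2;f=(fl+fr)/2
d=f-r;print(np.linalg.norm(d),np.degrees(np.arctan2(d[1],d[0])),(r+f)/2)
d=tip-(r+f)/2;d[2]=0;print(np.linalg.norm(d),np.degrees(np.arctan2(d[1],d[0])))
d/=np.linalg.norm(d);g=tip-138*d/1000;print("grip",g)
E
```

```text
[0.3891 0.3113 0.022 ] [0.3938 0.3341 0.022 ] [0.4781 0.2941 0.022 ] [0.4826 0.3159 0.022 ] [0.5863 0.2834 0.011 ]
0.09062648890584969 -11.285545068848526 [0.4359 0.3138 0.022 ]
0.15350999291785875 -11.426989203423691
grip [0.4511 0.3108 0.011 ]
```

Emit:
step_arm(
  moves=[
    [[0.0046, 0.0228, 0.0105], [0, 0, 0], 1],
    [[0.0046, 0.0228, 0.0105], [0, 0, 0], 1],
    [[0.0046, 0.0228, 0.0105], [0, 0, 0], 1],
    [[0.0046, 0.0228, 0.0105], [0, 0, 0], 1],
    [[0.0046, 0.0228, 0.0105], [0, 0, 0], 1],
    [[0.0046, 0.0228, 0.0105], [0, 0, 0], 1],
    [[0.0046, 0.0228, 0.0105], [0, 0, 0], 1],
    [[0, 0, 0], [0, 0, 0], 1],
  ],
)

```text
time: 2.25
eef_pos: [0.445, 0.3156, 0.2195]
tcp_rot: [[0.98, -0.004, 0.198], [-0.198, -0.002, 0.98], [-0.003, -1.0, -0.002]]
contact_force: [0.4, -0.7, 1.2]
finger_gap: 0.0854
```

```bash
python3 look.py w3
```

```text
2.25 [0.445  0.3156 0.2195] [[ 0.9802 -0.0036  0.1981]
 [-0.1981 -0.0015  0.9802]
 [-0.0032 -1.     -0.0022]] 0.08537807624357217 [ 0.4197 -0.6599  1.2154]
[-0.5406 -2.2795  0.8322  1.9026 -0.2431 -0.2847]
```

View pics/w3.png

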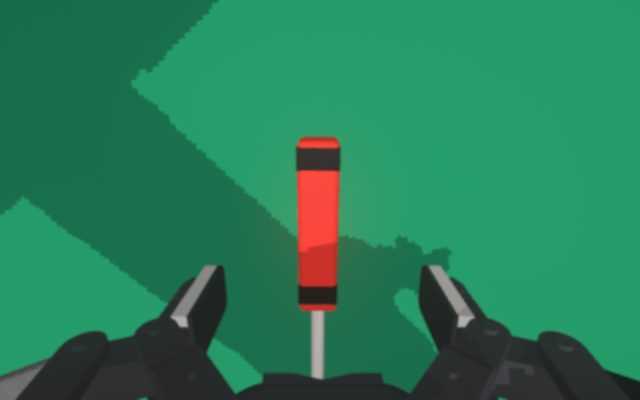

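```bash
python3 - <<'E'
from h import *
import pickle
st=pickle.load(open("pics/w3.pkl","rb"))
r=onz("wrist",318.5,148,.022,st);f=onz("wrist",317.5,305,.022,st);print(r,f)
d=f-r;print(np.linalg.norm(d),np.degrees(np.arctan2(d[1],d[0])))
c=(r+f)/2;g=c+.012*d/np.linalg.norm(d);print(g, (g-st["eef_pos"])@st["tcp_rot"])
E
```

```text
[0.3918 0.324  0.022 ] [0.4807 0.3052 0.022 ]
0.09084918714743707 -11.960120433063791
[0.448  0.3121 0.022 ] [ 0.0043  0.1975 -0.0024]
```

Emit:
step_arm(
  moves=[
    [[0.002, 0.014, -0.0012], [0, 0, 0], 1],
    [[0.0023, 0.014, -0.0012], [0, 0, 0], 1],
    [[0, 0.0135, 0], [0, 0, 0], 1],
    [[0, 0, 0], [0, 0, 0], 0],
    [[0, 0, 0], [0, 0, 0], 0],
    [[0, 0, 0], [0, 0, 0], 0],
    [[0, 0, 0], [0, 0, 0], 0],
    [[0, 0, 0], [0, 0, 0], 0],
  ],
  grip_force=40,
)

```text
time: 3.3
eef_pos: [0.4503, 0.3122, 0.1805]
tcp_rot: [[0.98, 0.001, 0.199], [-0.199, 0.001, 0.98], [0.001, -1.0, 0.001]]
contact_force: [-0.1, -0.3, 4.1]
finger_gap: 0.0212
```

```bash
python3 look.py w4
```

```text
3.3 [0.4503 0.3122 0.1805] [[ 0.9799  0.0013  0.1993]
 [-0.1993  0.0008  0.9799]
 [ 0.0011 -1.      0.0011]] 0.021162379074916634 [-0.1238 -0.3296  4.1382]
[-0.0366  0.0221  0.1035 -0.0793 -0.0502  0.0478]
```

View pics/w4.png

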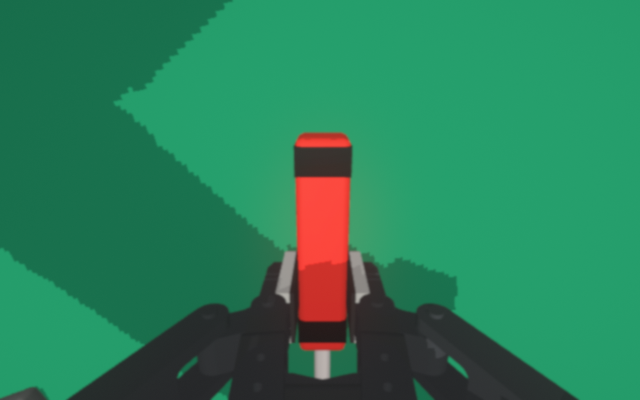

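```bash
python3 - <<'E'
from h import *
import pickle
st=pickle.load(open("pics/w4.pkl","rb"))
for a,b in [((323,137),(322,349)),((323,141),(322,347))]:
    r=onz("wrist",*a,.022,st);f=onz("wrist",*b,.022,st)
    print([ (q-st["eef_pos"])@st["tcp_rot"] for q in (r,f,(r+f)/2)])
E
```

```text
[array([-0.0636,  0.1584,  0.0003]), array([ 0.0341,  0.1585, -0.0001]), array([-0.0148,  0.1584,  0.0001])]
[array([-0.0621,  0.1584,  0.0003]), array([ 0.0329,  0.1585, -0.0001]), array([-0.0146,  0.1584,  0.0001])]
```

```bash
cat >> h.py <<'E'
from scipy.spatial.transform import Rotation as R
def plan(target,Rt,n,p0=None,R0=None,nd=4):
    """n equal rows from the current pose to target; prints rows in tool axes, position interpolated straight"""
    st=read_state();p0=st["eef_pos"] if p0 is None else np.array(p0,float);R0=st["tcp_rot"] if R0 is None else R0
    target=np.array(target,float)
    rv=R.from_matrix(R0.T@Rt).as_rotvec();out=[]
    p=p0.copy();Rc=R0.copy()
    for i in range(n):
        nx=p0+(target-p0)*(i+1)/n
        s=np.round(Rc.T@(nx-p),nd);a=np.round(np.degrees(rv)/n,2)
        out.append([s.tolist(),a.tolist()])
        p=p+Rc@s;Rc=Rc@R.from_rotvec(np.radians(a)).as_matrix()
    for o in out:print(o)
    print("end",p,Rc.round(4).tolist());return p,Rc
def down(yaw):
    c,s=np.cos(np.radians(yaw)),np.sin(np.radians(yaw))
    return np.array([[c,0,-s],[s,0,c],[0,-1,0.]])
E
python3 - <<'E'
from h import *
st=read_state()
p=st["eef_pos"]+[0,0,.09]
plan([.60,.22,.40],down(11.3),6,p0=p)
E
```

```text
[[0.0275, -0.0216, -0.0101], [-0.01, -3.8, 0.01]]
[[0.0268, -0.0215, -0.0118], [-0.01, -3.8, 0.01]]
[[0.026, -0.0216, -0.0137], [-0.01, -3.8, 0.01]]
[[0.025, -0.0216, -0.0153], [-0.01, -3.8, 0.01]]
[[0.0239, -0.0216, -0.0169], [-0.01, -3.8, 0.01]]
[[0.0228, -0.0215, -0.0185], [-0.01, -3.8, 0.01]]
end [0.6  0.22 0.4 ] [[0.9806, 0.0003, -0.196], [0.196, -0.0002, 0.9806], [0.0002, -1.0, -0.0002]]
```

Emit:
step_arm(
  moves=[
    [[0, -0.04, 0], [0, 0, 0], 0],
    [[0, -0.05, 0], [0, 0, 0], 0],
    [[0.0275, -0.0216, -0.0101], [0, -3.8, 0], 0],
    [[0.0268, -0.0215, -0.0118], [0, -3.8, 0], 0],
    [[0.026, -0.0216, -0.0137], [0, -3.8, 0], 0],
    [[0.025, -0.0216, -0.0153], [0, -3.8, 0], 0],
    [[0.0239, -0.0216, -0.0169], [0, -3.8, 0], 0],
    [[0.0228, -0.0215, -0.0185], [0, -3.8, 0], 0],
  ],
)

```text
time: 4.35
eef_pos: [0.6002, 0.2191, 0.3991]
tcp_rot: [[0.98, -0.002, -0.198], [0.198, -0.0, 0.98], [-0.002, -1.0, 0.0]]
contact_force: [0.6, 0.5, -1.6]
finger_gap: 0.0209
```

Emit:
step_arm(
  moves=[
    [[0, 0, 0], [0, 0, 0], 0],
    [[0, 0, 0], [0, 0, 0], 0],
    [[0, 0, 0], [0, 0, 0], 0],
    [[0, 0, 0], [0, 0, 0], 0],
    [[0, 0, 0], [0, 0, 0], 0],
    [[0, 0, 0], [0, 0, 0], 0],
    [[0, 0, 0], [0, 0, 0], 0],
    [[0, 0, 0], [0, 0, 0], 0],
  ],
)

```text
time: 5.35
eef_pos: [0.5998, 0.2198, 0.3993]
tcp_rot: [[0.981, 0.0, -0.196], [0.196, 0.0, 0.981], [0.0, -1.0, 0.0]]
contact_force: [-0.0, -0.1, -0.6]
finger_gap: 0.021
```

```bash
python3 look.py w5
```

```text
5.35 [0.5998 0.2198 0.3993] [[ 0.9806  0.0001 -0.1959]
 [ 0.1959  0.0001  0.9806]
 [ 0.0002 -1.      0.0001]] 0.02097674388724919 [-0.0417 -0.1044 -0.582 ]
[-0.1392  0.0494  0.0824 -0.0071  0.0206  0.0525]
```

View pics/w5.png

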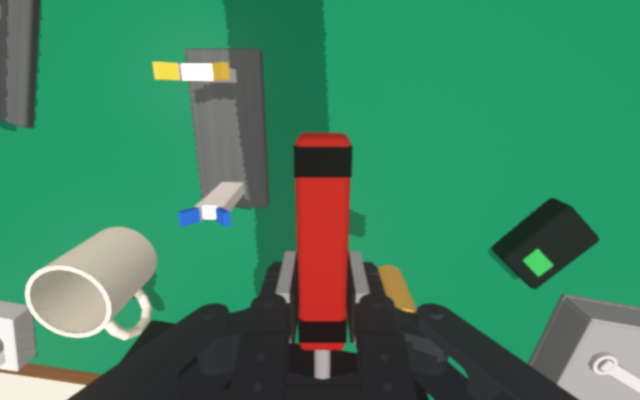

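```bash
python3 - <<'E'
from h import *
im=cv2.imread("pics/w5.png")
cv2.imwrite("pics/w5c.png",cv2.resize(im[40:240,140:280],None,fx=4,fy=3,interpolation=cv2.INTER_CUBIC))
E
```

```text
(no output)
```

View pics/w5c.png

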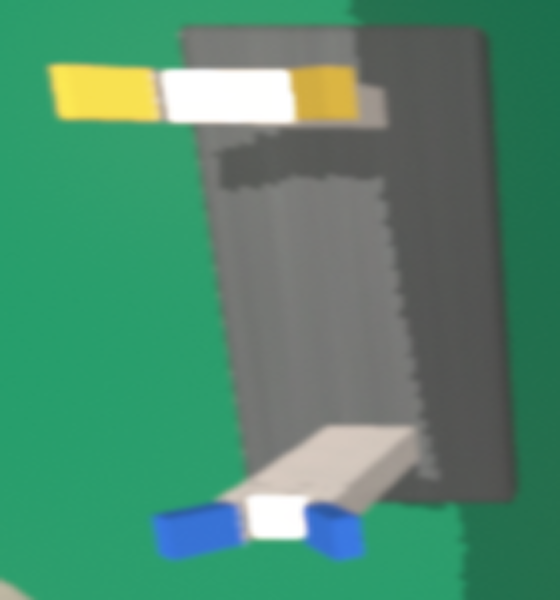

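```bash
python3 - <<'E'
from h import *
import pickle
st=pickle.load(open("pics/w5.pkl","rb"))
U=lambda x,y:(x/4+140-.4,y/3+40-.35)
W=lambda x,y,z:onz("wrist",*U(x,y),z,st)
w=(W(50,92,.102)+W(357,92,.102))/2;n=(W(155,535,.109)+W(362,535,.109))/2
print("tips w",W(50,92,.102),W(357,92,.102),w);print("n",W(155,535,.109),W(362,535,.109),n)
w2=W(228,96,.085);n2=W(277,517,.092);print(w2,n2)
for a,b in((w,n),(w2,n2)):
    d=(b-a)[:2];print(np.linalg.norm(d),np.degrees(np.arctan2(d[1],d[0])), a[:2]+d/np.linalg.norm(d)*.03)
# base corners z=.012
a,b,c,d=[W(*q,.012) for q in [(182,27),(488,30),(517,500),(255,490)]]
print("base",a,b,c,d,np.linalg.norm(a-b),np.linalg.norm(b-c)); e=c-b;print(np.degrees(np.arctan2(e[1],e[0])))
T=lambda x,y:(x/6+230-.42,y/6+130-.42)
for nm,a,b in(("w",(228,96),(489,303)),("n",(277,517),(455,105))):
    print(nm,tri(ray("wrist",*U(*a),st),ray("top",*T(*b))))
S=lambda x,y:(x/6+310-.42,y/6+150-.42)
print("w yellow tips",tri(ray("wrist",*U(52,92),st),ray("scene",*S(115,268))),tri(ray("wrist",*U(357,92),st),ray("scene",*S(178,222))))
E
```

```text
tips w [0.532  0.0781 0.102 ] [0.5209 0.1336 0.102 ] [0.5264 0.1059 0.102 ]
n [0.6423 0.1072 0.109 ] [0.6339 0.149  0.109 ] [0.6381 0.1281 0.109 ]
[0.5268 0.1044 0.085 ] [0.6394 0.1266 0.092 ]
0.11388250615439706 11.282861328388607 [0.5558 0.1117]
0.11475752711166136 11.178790892847779 [0.5562 0.1102]
base [0.5095 0.0661 0.012 ] [0.4959 0.1389 0.012 ] [0.6537 0.1695 0.012 ] [0.6641 0.0972 0.012 ] 0.07408545594282266 0.16078227950552024
10.972295339794979
w (array([0.5269, 0.104 , 0.0841]), [np.float64(6.68315725779457e-05), np.float64(6.68315725779517e-05)])
n (array([0.6401, 0.1265, 0.091 ]), [np.float64(0.00030268318235647783), np.float64(0.00030268318235648743)])
w yellow tips (array([0.5302, 0.0774, 0.1025]), [np.float64(0.002082191413094949), np.float64(0.002082191413094717)]) (array([0.5198, 0.1315, 0.097 ]), [np.float64(0.0013460457552232844), np.float64(0.0013460457552232868)])
```

```bash
python3 - <<'E'
from h import *
print(onz("top",342,117,.095),onz("top",331,106,.06))
plan([.5706,.1134,.315],down(11.2),5)
E
```

```text
[0.7485 0.0029 0.095 ] [0.7958 0.0418 0.06  ]
[[-0.0099, 0.0169, -0.0197], [-0.0, 0.02, 0.0]]
[[-0.0099, 0.0168, -0.0197], [-0.0, 0.02, 0.0]]
[[-0.0099, 0.0169, -0.0198], [-0.0, 0.02, 0.0]]
[[-0.0098, 0.0168, -0.0197], [-0.0, 0.02, 0.0]]
[[-0.0099, 0.0169, -0.0197], [-0.0, 0.02, 0.0]]
end [0.5706 0.1134 0.315 ] [[0.981, 0.0001, -0.1941], [0.1941, 0.0001, 0.981], [0.0002, -1.0, 0.0001]]
```

Emit:
step_arm(
  moves=[
    [[-0.0099, 0.0169, -0.0197], [0, 0.1, 0], 0],
    [[-0.0099, 0.0168, -0.0197], [0, 0, 0], 0],
    [[-0.0099, 0.0169, -0.0198], [0, 0, 0], 0],
    [[-0.0098, 0.0168, -0.0197], [0, 0, 0], 0],
    [[-0.0099, 0.0169, -0.0197], [0, 0, 0], 0],
    [[0, 0, 0], [0, 0, 0], 0],
    [[0, 0, 0], [0, 0, 0], 0],
    [[0, 0, 0], [0, 0, 0], 0],
  ],
)

```text
time: 6.4
eef_pos: [0.5711, 0.1142, 0.3159]
tcp_rot: [[0.981, 0.002, -0.195], [0.195, 0.001, 0.981], [0.002, -1.0, 0.0]]
contact_force: [-0.4, -0.1, -1.4]
finger_gap: 0.0209
```

```bash
python3 look.py w6; python3 - <<'E'
from h import *
s=snapshot("scene")[:,:,::-1];cv2.imwrite("pics/s6.png",s)
cv2.imwrite("pics/s6c.png",cv2.resize(s[100:250,290:430],None,fx=4,fy=4,interpolation=cv2.INTER_CUBIC))
E
```

```text
6.4 [0.5711 0.1142 0.3159] [[ 0.9808  0.0021 -0.1952]
 [ 0.1952  0.0005  0.9808]
 [ 0.0021 -1.      0.0001]] 0.020862120053866118 [-0.3872 -0.0976 -1.4384]
[ 0.0948  0.0081 -0.2222 -0.1055 -0.1055  0.0219]
```

View pics/w6.png

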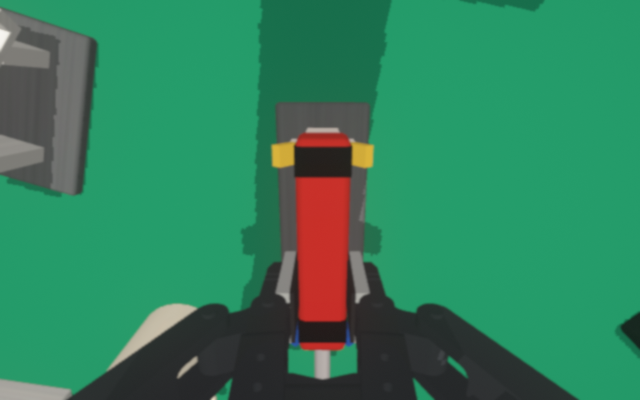

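View pics/s6c.png

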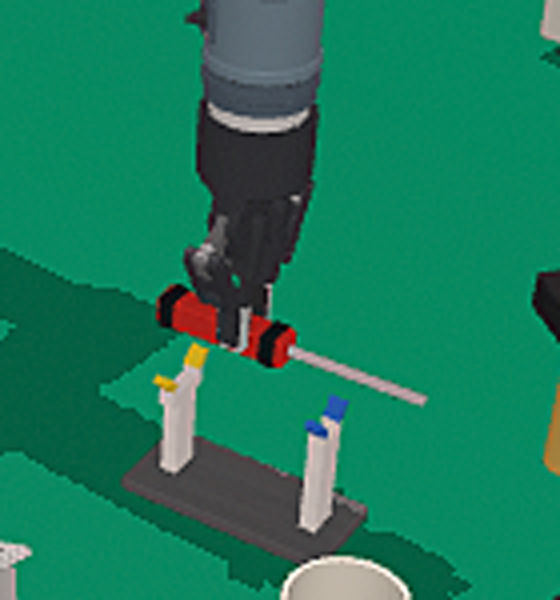

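Emit:
step_arm(
  moves=[
    [[0, 0.015, 0], [0, 0, 0], 0],
    [[0, 0.012, 0], [0, 0, 0], 0],
    [[0, 0.01, 0], [0, 0, 0], 0],
    [[0, 0.006, 0], [0, 0, 0], 0],
    [[0, 0.004, 0], [0, 0, 0], 0],
    [[0, 0.002, 0], [0, 0, 0], 0],
    [[0, 0, 0], [0, 0, 0], 0],
    [[0, 0, 0], [0, 0, 0], 0],
  ],
)

```text
time: 7.5
eef_pos: [0.5707, 0.1135, 0.2663]
tcp_rot: [[0.981, 0.001, -0.194], [0.194, 0.0, 0.981], [0.001, -1.0, -0.0]]
contact_force: [-1.1, 0.4, -2.1]
finger_gap: 0.0208
```

```bash
python3 - <<'E'
from h import *
st=read_state();print(st["eef_pos"],st["contact_force"],st["wrist_torque"])
s=snapshot("scene")[:,:,::-1]
cv2.imwrite("pics/s7c.png",cv2.resize(s[130:250,310:430],None,fx=5,fy=5,interpolation=cv2.INTER_CUBIC))
E
```

```text
[0.5707 0.1135 0.2663] [-1.105   0.3758 -2.1005] [-0.0782  0.0298  0.0467]
```

View pics/s7c.png

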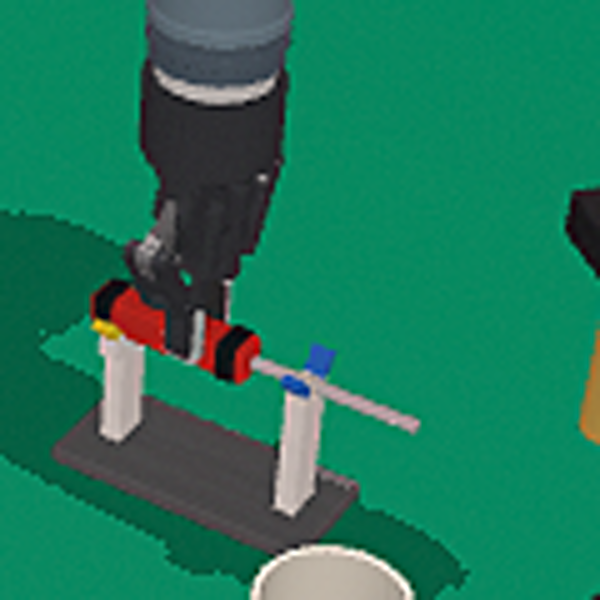

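Emit:
step_arm(
  moves=[
    [[0, 0.001, 0], [0, 0, 0], 0],
    [[0, 0, 0], [0, 0, 0], 0],
    [[0, 0.0005, 0], [0, 0, 0], 0],
    [[0, 0, 0], [0, 0, 0], 0],
    [[0, 0.0005, 0], [0, 0, 0], 0],
    [[0, 0, 0], [0, 0, 0], 0],
    [[0, 0, 0], [0, 0, 0], 0],
    [[0, 0, 0], [0, 0, 0], 0],
  ],
)

```text
time: 8.55
eef_pos: [0.5706, 0.1135, 0.2654]
tcp_rot: [[0.981, 0.001, -0.194], [0.194, 0.0, 0.981], [0.001, -1.0, -0.0]]
contact_force: [-3.3, -1.3, 9.2]
finger_gap: 0.0211
```

Emit:
step_arm(
  moves=[
    [[0, 0, 0], [0, 0, 0], 0.3],
    [[0, 0, 0], [0, 0, 0], 0.4],
    [[0, 0, 0], [0, 0, 0], 0.5],
    [[0, 0, 0], [0, 0, 0], 0.6],
    [[0, -0.01, 0], [0, 0, 0], 0.7],
    [[0, -0.03, 0], [0, 0, 0], 0.8],
    [[0, -0.05, 0], [0, 0, 0], 1],
    [[0, -0.05, 0], [0, 0, 0], 1],
  ],
)

```text
time: 9.55
eef_pos: [0.5702, 0.1134, 0.4059]
tcp_rot: [[0.981, 0.0, -0.194], [0.194, 0.0, 0.981], [0.0, -1.0, 0.0]]
contact_force: [0.5, -0.3, -0.4]
finger_gap: 0.0854
```

```bash
python3 look.py w8; python3 - <<'E'
from h import *
s=snapshot("scene")[:,:,::-1]
cv2.imwrite("pics/s8c.png",cv2.resize(s[130:250,310:430],None,fx=5,fy=5,interpolation=cv2.INTER_CUBIC))
E
```

```text
9.55 [0.5702 0.1134 0.4059] [[ 0.981   0.0002 -0.1943]
 [ 0.1943  0.0001  0.981 ]
 [ 0.0002 -1.      0.    ]] 0.08544361707611116 [ 0.4618 -0.2798 -0.382 ]
[-0.0569 -7.6169 48.9695 55.6551  0.0404  0.0449]
```

View pics/s8c.png

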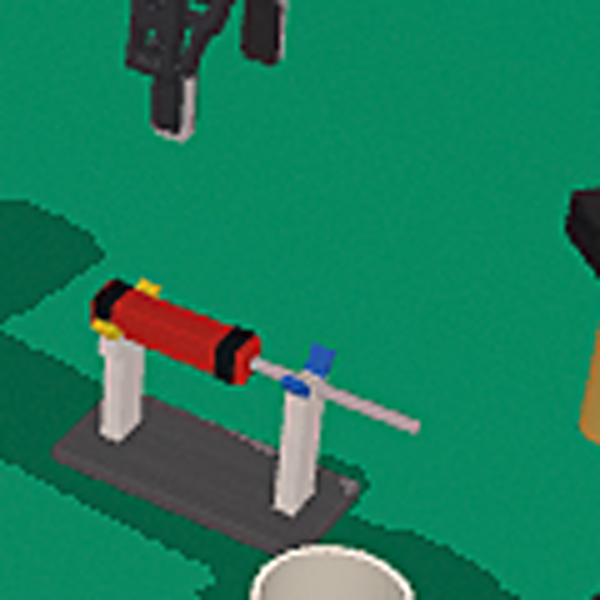

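View pics/w8.png

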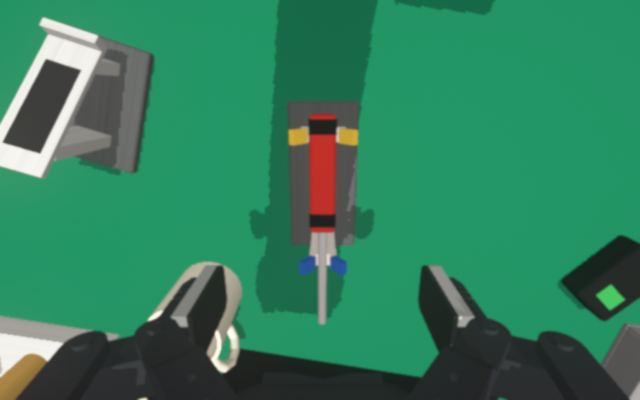

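```bash
python3 - <<'E'
from h import *
import pickle
st=pickle.load(open("pics/w8.pkl","rb"))
tip=onz("wrist",322,323,.096,st);r=onz("wrist",322.5,115,.107,st);f=onz("wrist",322.5,231,.107,st);o=np.array([.5562,.1105,0]);a=np.radians(11.2);X=np.array([np.cos(a),np.sin(a),0]);Y=np.array([-X[1],X[0],0])
for q in(tip,r,f,(r+f)/2):print((q-o)@X,(q-o)@Y)
plan([.61,-.13,.42],down(-6.3),6)
E
```

```text
0.15287820127163115 -0.00012020677348831061
-0.047868137072192694 0.00021905017257676352
0.049277067900924024 0.00028921869151344784
0.000704465414365664 0.00025413443204510574
[[-0.0017, -0.0014, -0.0411], [-0.01, 2.92, 0.12]]
[[0.0005, -0.0015, -0.0411], [-0.01, 2.92, 0.12]]
[[0.0025, -0.0014, -0.041], [-0.01, 2.92, 0.12]]
[[0.0046, -0.0014, -0.0408], [-0.01, 2.92, 0.12]]
[[0.0067, -0.0014, -0.0406], [-0.01, 2.92, 0.12]]
[[0.0087, -0.0015, -0.0401], [-0.01, 2.92, 0.12]]
end [ 0.61 -0.13  0.42] [[0.9939, -0.0004, 0.11], [-0.11, -0.0004, 0.9939], [-0.0003, -1.0, -0.0005]]
```

Emit:
step_arm(
  moves=[
    [[-0.0017, -0.001, -0.0411], [0, 2.92, 0], 1],
    [[0.0005, 0, -0.0411], [0, 2.92, 0], 1],
    [[0.0025, 0, -0.041], [0, 2.92, 0], 1],
    [[0.0046, 0, -0.0408], [0, 2.92, 0], 1],
    [[0.0067, 0, -0.0406], [0, 2.92, 0], 1],
    [[0.0087, 0, -0.0401], [0, 2.92, 0], 1],
    [[0, 0, 0], [0, 0, 0], 1],
    [[0, 0, 0], [0, 0, 0], 1],
  ],
)

```text
time: 10.65
eef_pos: [0.6084, -0.1299, 0.4048]
tcp_rot: [[0.994, -0.0, 0.11], [-0.11, 0.001, 0.994], [-0.0, -1.0, 0.001]]
contact_force: [1.2, 0.2, -0.7]
finger_gap: 0.0855
```

```bash
python3 look.py w9
```

```text
10.65 [ 0.6084 -0.1299  0.4048] [[ 0.9939 -0.0004  0.1099]
 [-0.1099  0.0008  0.9939]
 [-0.0005 -1.      0.0007]] 0.0855253547206878 [ 1.2284  0.1974 -0.7176]
[ 1.2124 -0.4778 -0.3749  0.0052 -0.0764 -0.0409]
```

View pics/w9.png

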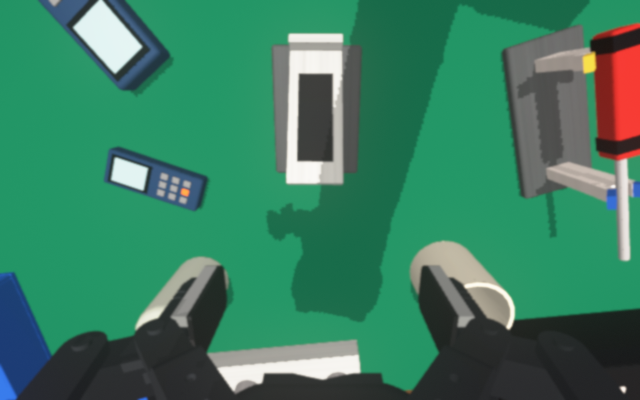

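```bash
python3 - <<'E'
from h import *
import pickle
im=cv2.imread("pics/w9.png")
cv2.imwrite("pics/w9c.png",cv2.resize(im[20:200,260:375],None,fx=5,fy=3.3,interpolation=cv2.INTER_CUBIC))
t=cv2.imread("pics/w9.png")
E
```

View pics/w9c.png

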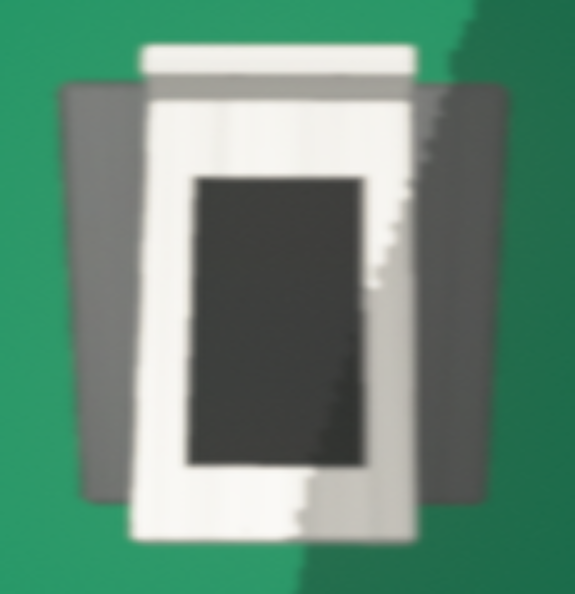

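```bash
python3 - <<'E'
from h import *
import pickle
st=pickle.load(open("pics/w9.pkl","rb"))
U=lambda x,y:(x/5+260-.4,y/3.3+20-.35)
W=lambda x,y,z:onz("wrist",*U(x,y),z,st)
o1,o2=W(147,101,.052),W(413,101,.052);e1,e2=W(130,542,.112),W(417,542,.112)
l1,l2=W(146,74,.0624),W(416,74,.0624)
print(o1,o2,np.linalg.norm(o1-o2));print(e1,e2,np.linalg.norm(e1-e2));print(l1,l2)
O=(o1+o2)/2;E=(e1+e2)/2;d=E-O;print("O",O,"E",E,"horiz",np.hypot(*d[:2]),"yaw",np.degrees(np.arctan2(d[1],d[0])))
e=o2-o1;print("width yaw",np.degrees(np.arctan2(-e[0],e[1])),np.degrees(np.arctan2(-(e2-e1)[0],(e2-e1)[1])))
b=[W(*q,.012) for q in [(62,86),(507,90),(487,500),(84,500)]]
print("base c",sum(b)/4,np.linalg.norm(b[0]-b[1]),np.linalg.norm(b[1]-b[2]));q=b[2]+b[3]-b[0]-b[1];print(np.degrees(np.arctan2(q[1],q[0])))
# triangulate with w8
T=lambda x,y:ray("top",x/6+355-.42,y/6+140-.42)
print("E1 top",tri(ray("wrist",*U(417,542),st),T(123,113)),"E2",tri(ray("wrist",*U(130,542),st),T(205,127)))
s8=pickle.load(open("pics/w8.pkl","rb"))
print("E w8",tri(ray("wrist",*U(417,542),st),ray("wrist",46,177,s8)),tri(ray("wrist",*U(130,542),st),ray("wrist",0,165,s8)))
S=lambda x,y:ray("scene",x/4+145-.4,y/4+200-.4)
print("scene lipL",tri(ray("wrist",*U(141,47),st),S(450,148)),"lipR",tri(ray("wrist",*U(416,47),st),S(512,118)))
E
```

```text
[ 0.4921 -0.1461  0.052 ] [ 0.4972 -0.0997  0.052 ] 0.046626321897656905
[ 0.5963 -0.158   0.112 ] [ 0.6013 -0.1121  0.112 ] 0.046186346118389565
[ 0.487  -0.1446  0.0624] [ 0.4919 -0.0994  0.0624]
O [ 0.4946 -0.1229  0.052 ] E [ 0.5988 -0.135   0.112 ] horiz 0.10488240687920587 yaw -6.630503812534263
width yaw -6.285002894341856 -6.3024431942696975
base c [ 0.5492 -0.1289  0.012 ] 0.08742201753383713 0.12485489137407127
-6.501724926165236
E1 top (array([ 0.604 , -0.1124,  0.1051]), [np.float64(0.0009124813983271221), np.float64(0.000912481398327227)]) E2 (array([ 0.5978, -0.1593,  0.1059]), [np.float64(0.00043826029875176204), np.float64(0.0004382602987517841)])
E w8 (array([ 0.6027, -0.1119,  0.1055]), [np.float64(0.00047122211073190063), np.float64(0.0004712221107320563)]) (array([ 0.6031, -0.1606,  0.0916]), [np.float64(0.00150197494685903), np.float64(0.0015019749468590663)])
scene lipL (array([ 0.4799, -0.1446,  0.0528]), [np.float64(0.0009113929555852372), np.float64(0.0009113929555852083)]) lipR (array([ 0.4856, -0.0969,  0.0533]), [np.float64(0.001644466733985454), np.float64(0.0016444667339854256)])
```

```bash
python3 - <<'E'
from h import *
plan([.43,-.334,.34],down(31),7)
E
```

```text
[[-0.0221, 0.0093, -0.0318], [-0.01, -5.32, -0.0]]
[[-0.025, 0.0092, -0.0297], [-0.01, -5.32, -0.0]]
[[-0.0277, 0.0093, -0.0272], [-0.01, -5.32, -0.0]]
[[-0.03, 0.0093, -0.0245], [-0.01, -5.32, -0.0]]
[[-0.0322, 0.0092, -0.0217], [-0.01, -5.32, -0.0]]
[[-0.034, 0.0093, -0.0185], [-0.01, -5.32, -0.0]]
[[-0.0357, 0.0093, -0.0153], [-0.01, -5.32, -0.0]]
end [ 0.43  -0.334  0.34 ] [[0.8573, -0.0001, -0.5148], [0.5148, -0.0005, 0.8573], [-0.0003, -1.0, -0.0004]]
```

Emit:
step_arm(
  moves=[
    [[-0.0221, 0.0093, -0.0318], [0, -5.32, 0], 1],
    [[-0.025, 0.0092, -0.0297], [0, -5.32, 0], 1],
    [[-0.0277, 0.0093, -0.0272], [0, -5.32, 0], 1],
    [[-0.03, 0.0093, -0.0245], [0, -5.32, 0], 1],
    [[-0.0322, 0.0092, -0.0217], [0, -5.32, 0], 1],
    [[-0.034, 0.0093, -0.0185], [0, -5.32, 0], 1],
    [[-0.0357, 0.0093, -0.0153], [0, -5.32, 0], 1],
    [[0, 0, 0], [0, 0, 0], 1],
  ],
)

```text
time: 11.7
eef_pos: [0.4287, -0.3347, 0.3394]
tcp_rot: [[0.859, -0.001, -0.512], [0.512, 0.001, 0.859], [-0.0, -1.0, 0.001]]
contact_force: [0.8, -0.4, -0.7]
finger_gap: 0.0851
```

```bash
python3 look.py w10a>/dev/null; python3 look.py w10
```

```text
11.75 [ 0.4296 -0.334   0.3399] [[ 0.8584 -0.     -0.513 ]
 [ 0.513   0.0011  0.8584]
 [ 0.0005 -1.      0.0009]] 0.08548861896997996 [-0.2517 -0.4384 -0.5753]
[ 1.7469 -0.1054  1.1155  0.2062  0.3571  0.2187]
```

View pics/w10.png

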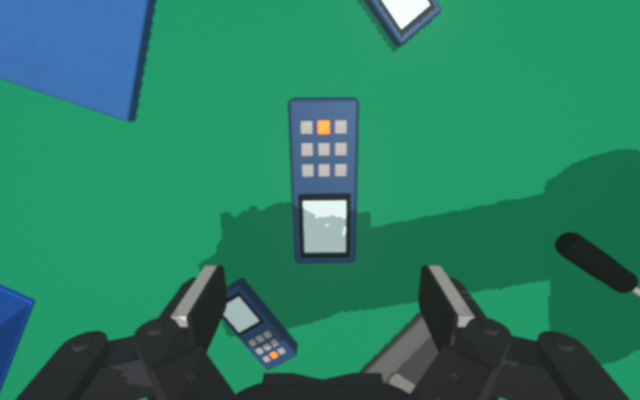

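```bash
python3 - <<'E'
from h import *
im=cv2.imread("pics/w10.png")
cv2.imwrite("pics/w10c.png",cv2.resize(im[85:275,275:375],None,fx=5,fy=3,interpolation=cv2.INTER_CUBIC))
E
```

```text
(no output)
```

View pics/w10c.png

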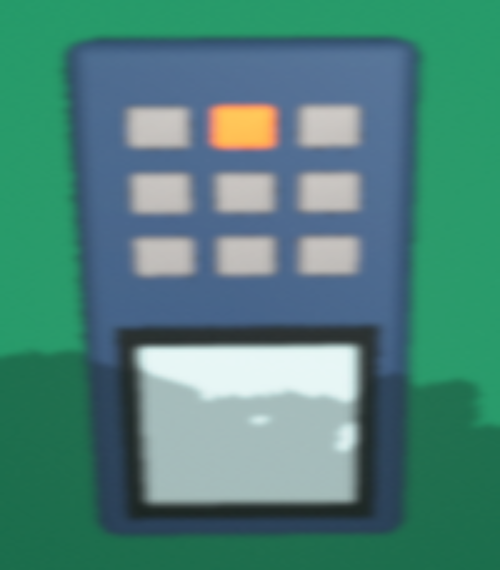

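```bash
python3 - <<'E'
from h import *
import pickle
st=pickle.load(open("pics/w10.pkl","rb"))
U=lambda x,y:(x/5+275-.4,y/3+85-.33)
W=lambda x,y,z:onz("wrist",*U(x,y),z,st)
for z in(.028,):
    a,b,c,d=W(70,42,z),W(418,42,z),W(405,533,z),W(98,533,z)
    k,s=(a+b)/2,(c+d)/2;q=s-k
    print(np.linalg.norm(a-b),np.linalg.norm(c-d),np.linalg.norm(q),np.degrees(np.arctan2(q[1],q[0])),(k+s)/2)
    print(((k+s)/2-st["eef_pos"])@st["tcp_rot"])
# edges by keys: column of keys centre and screen centre
k=W(242,127,.028);s=W(249,425,.028);q=s-k;print("axis by key/screen",np.degrees(np.arctan2(q[1],q[0])),np.linalg.norm(q))
print("tool yaw",np.degrees(np.arctan2(st["tcp_rot"][1,0],st["tcp_rot"][0,0])))
# height via second view w9: meter screen centre; and top
s9=pickle.load(open("pics/w9.pkl","rb"))
print("screen tri",tri(ray("wrist",*U(249,425),st),ray("wrist",109,36,s9)), W(249,425,.028))
print("screen tri top",tri(ray("wrist",*U(249,425),st),ray("top",450/6+355-.4,386/6+140-.4)))
E
```

```text
0.055523746879666415 0.05738068390710003 0.1462873945703148 31.50196725066681 [ 0.428 -0.333  0.028]
[-0.001   0.3119  0.0014]
axis by key/screen 31.7543346610012 0.08778792498002384
tool yaw 30.864190892343704
screen tri (array([ 0.4591, -0.3135,  0.0277]), [np.float64(0.0005662722278322989), np.float64(0.0005662722278322379)]) [ 0.4595 -0.3139  0.028 ]
screen tri top (array([ 0.459 , -0.3146,  0.0304]), [np.float64(0.00043287356488976914), np.float64(0.0004328735648896479)])
```

Emit:
step_arm(
  moves=[
    [[-0.001, 0.03, 0.0014], [0, -0.7, 0], 1],
    [[0, 0.04, 0], [0, 0, 0], 1],
    [[0, 0.04, 0], [0, 0, 0], 1],
    [[0, 0.03, 0], [0, 0, 0], 1],
    [[0, 0.02, 0], [0, 0, 0], 1],
    [[0, 0.008, 0], [0, 0, 0], 1],
    [[0, 0, 0], [0, 0, 0], 1],
    [[0, 0, 0], [0, 0, 0], 1],
  ],
)

```text
time: 12.8
eef_pos: [0.4292, -0.334, 0.1731]
tcp_rot: [[0.851, 0.002, -0.525], [0.525, -0.001, 0.851], [0.001, -1.0, -0.002]]
contact_force: [-0.2, -0.3, -0.1]
finger_gap: 0.0855
```

```bash
python3 look.py w11
```

```text
12.8 [ 0.4292 -0.334   0.1731] [[ 0.8512  0.0015 -0.5248]
 [ 0.5248 -0.0012  0.8512]
 [ 0.0007 -1.     -0.0018]] 0.08554348986140527 [-0.1658 -0.2554 -0.0644]
[-0.4086 -0.0965  0.0289 -0.1695 -0.0669 -0.0509]
```

View pics/w11.png

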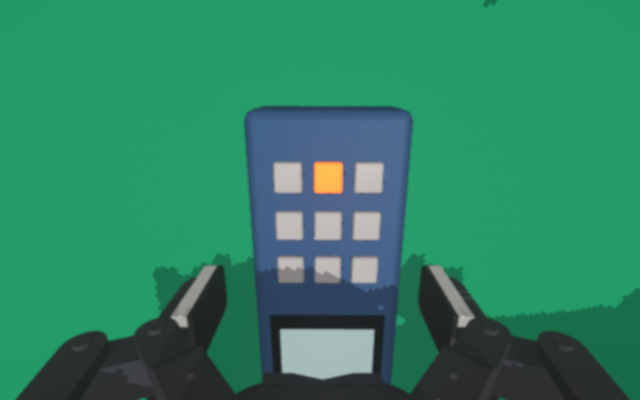

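Emit:
step_arm(
  moves=[
    [[-0.001, 0.001, 0.0018], [0, 0, 0], 1],
    [[0, 0, 0], [0, 0, 0], 0.8],
    [[0, 0, 0], [0, 0, 0], 0.5],
    [[0, 0, 0], [0, 0, 0], 0.5],
    [[0, 0, 0], [0, 0, 0], 0],
    [[0, 0, 0], [0, 0, 0], 0],
    [[0, 0, 0], [0, 0, 0], 0],
    [[0, 0, 0], [0, 0, 0], 0],
  ],
  grip_force=50,
)

```text
time: 13.85
eef_pos: [0.4267, -0.3331, 0.1715]
tcp_rot: [[0.852, 0.0, -0.524], [0.524, -0.0, 0.852], [0.0, -1.0, -0.001]]
contact_force: [-1.8, 0.8, 5.9]
finger_gap: 0.0568
```

```bash
python3 look.py w12; python3 - <<'E'
from h import *
s=snapshot("scene")[:,:,::-1];
cv2.imwrite("pics/s12.png",cv2.resize(s[200:320,120:270],None,fx=4,fy=4,interpolation=cv2.INTER_CUBIC))
E
```

```text
13.85 [ 0.4267 -0.3331  0.1715] [[ 0.8516  0.0004 -0.5241]
 [ 0.5241 -0.0005  0.8516]
 [ 0.0001 -1.     -0.0006]] 0.05684499969784657 [-1.8408  0.7693  5.949 ]
[-0.0996  0.0394  0.092  -0.0909  0.0423  0.1004]
```

View pics/w12.png

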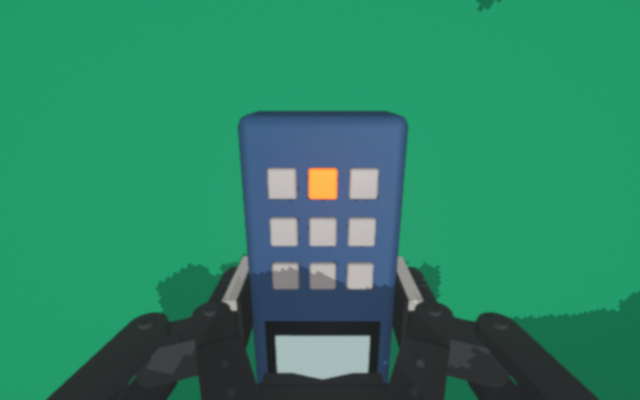

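View pics/s12.png

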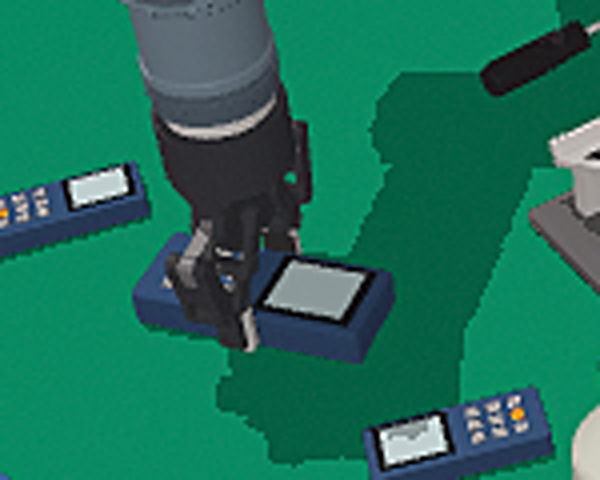

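```bash
python3 - <<'E'
from h import *
import pickle
st=pickle.load(open("pics/w12.pkl","rb"))
for nm,u,v in(("orange",323,184),("end top edge",323,124),("end bottom",323,112)):
    z=0 if nm=="end bottom" else .028
    print(nm,(onz("wrist",u,v,z,st)-st["eef_pos"])@st["tcp_rot"])
s9=pickle.load(open("pics/w10.pkl","rb"))
c=np.array([.428,-.333,.028]);print((c-st["eef_pos"])@st["tcp_rot"])
E
```

```text
orange [-0.0497  0.1435 -0.0001]
end top edge [-0.0699  0.1435 -0.0001]
end bottom [-0.0721  0.1715 -0.    ]
[ 0.0012  0.1435 -0.0005]
```

```bash
cat >> h.py <<'E'
yw=np.radians(-6.4);O=np.array([.4946,-.1229,.052])
cX=np.array([np.cos(yw)*np.cos(np.pi/6),np.sin(yw)*np.cos(np.pi/6),.5])
cY=np.array([-np.sin(yw),np.cos(yw),0]);cZ=np.cross(cX,cY)
Rc=np.c_[cX,-cZ,cY]
def tcp_for(xm,ym,h,off=.002,hh=.1715):return O+(xm-off)*cX+ym*cY+(hh+h)*cZ
E
python3 - <<'E'
from h import *
st=read_state();print(tcp_for(.083,0,.05),np.linalg.det(Rc))
plan(tcp_for(.083,0,.05),Rc,10,p0=st["eef_pos"]+[0,0,.1])
E
```

```text
[ 0.4543 -0.1184  0.2843] 1.0000000000000002
[[0.0136, -0.0013, 0.0168], [-0.99, 3.71, -2.89]]
[[0.0125, -0.0009, 0.0177], [-0.99, 3.71, -2.89]]
[[0.0115, -0.0007, 0.0184], [-0.99, 3.71, -2.89]]
[[0.0102, -0.0004, 0.0192], [-0.99, 3.71, -2.89]]
[[0.009, -0.0003, 0.0197], [-0.99, 3.71, -2.89]]
[[0.0076, -0.0002, 0.0203], [-0.99, 3.71, -2.89]]
[[0.0064, -0.0002, 0.0207], [-0.99, 3.71, -2.89]]
[[0.0051, -0.0002, 0.0211], [-0.99, 3.71, -2.89]]
[[0.0036, -0.0004, 0.0213], [-0.99, 3.71, -2.89]]
[[0.0024, -0.0007, 0.0216], [-0.99, 3.71, -2.89]]
end [ 0.4543 -0.1184  0.2844] [[0.8604, 0.4974, 0.1108], [-0.0961, -0.0552, 0.9938], [0.5005, -0.8658, 0.0003]]
```

Emit:
step_arm(
  moves=[
    [[0, -0.04, 0], [0, 0, 0], 0],
    [[0, -0.06, 0], [0, 0, 0], 0],
    [[0.0136, -0.0013, 0.0168], [-0.99, 3.71, -2.89], 0],
    [[0.0125, -0.0009, 0.0177], [-0.99, 3.71, -2.89], 0],
    [[0.0115, -0.0007, 0.0184], [-0.99, 3.71, -2.89], 0],
    [[0.0102, -0.0004, 0.0192], [-0.99, 3.71, -2.89], 0],
    [[0.009, -0.0003, 0.0197], [-0.99, 3.71, -2.89], 0],
    [[0.0076, -0.0002, 0.0203], [-0.99, 3.71, -2.89], 0],
  ],
)

```text
time: 14.95
eef_pos: [0.4422, -0.2029, 0.2776]
tcp_rot: [[0.938, 0.311, -0.15], [0.155, 0.009, 0.988], [0.309, -0.95, -0.04]]
contact_force: [0.3, 0.7, -3.9]
finger_gap: 0.0574
```

Emit:
step_arm(
  moves=[
    [[0.0064, -0.0002, 0.0207], [-0.99, 3.71, -2.89], 0],
    [[0.0051, -0.0002, 0.0211], [-0.99, 3.71, -2.89], 0],
    [[0.0036, -0.0004, 0.0213], [-0.99, 3.71, -2.89], 0],
    [[0.0024, -0.0007, 0.0216], [-0.99, 3.71, -2.89], 0],
    [[0, 0, 0], [0, 0, 0], 0],
    [[0, 0, 0], [0, 0, 0], 0],
    [[0, 0, 0], [0, 0, 0], 0],
    [[0, 0, 0], [0, 0, 0], 0],
  ],
)

```text
time: 15.95
eef_pos: [0.4543, -0.1188, 0.284]
tcp_rot: [[0.861, 0.497, 0.112], [-0.097, -0.055, 0.994], [0.5, -0.866, 0.001]]
contact_force: [-0.2, -0.2, -3.3]
finger_gap: 0.0574
```

```bash
python3 look.py w13; python3 - <<'E'
from h import *
st=read_state();D=st["eef_pos"]-O
print("meter in cradle x,y,h",D@cX+.002,D@cY,D@cZ-.1715, np.degrees(R.from_matrix(Rc.T@st["tcp_rot"]).as_rotvec()))
plan(tcp_for(.083,0,.02),Rc,3)
s=snapshot("scene")[:,:,::-1];
cv2.imwrite("pics/s13.png",cv2.resize(s[170:300,200:340],None,fx=4,fy=4,interpolation=cv2.INTER_CUBIC))
E
```

```text
15.95 [ 0.4543 -0.1188  0.284 ] [[ 0.8607  0.4967  0.1115]
 [-0.0969 -0.0552  0.9938]
 [ 0.4998 -0.8662  0.0007]] 0.057393244877538684 [-0.1695 -0.1882 -3.3304]
[ 0.0719 -0.0947 -0.2098 -0.2397  0.0789  0.0817]
meter in cradle x,y,h 0.08286584305060739 -0.00036927070659654743 0.04966768911052427 [0.0359 0.0184 0.0129]
[[0.0, 0.0099, 0.0001], [-0.01, -0.01, -0.0]]
[[0.0001, 0.0099, 0.0001], [-0.01, -0.01, -0.0]]
[[0.0, 0.0099, 0.0002], [-0.01, -0.01, -0.0]]
end [ 0.4691 -0.12    0.2583] [[0.8608, 0.4967, 0.1112], [-0.0963, -0.0556, 0.9938], [0.4998, -0.8661, -0.0]]
```

View pics/w13.png

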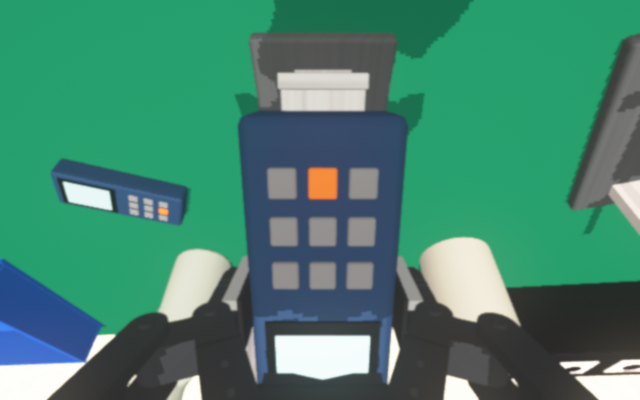

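View pics/s13.png

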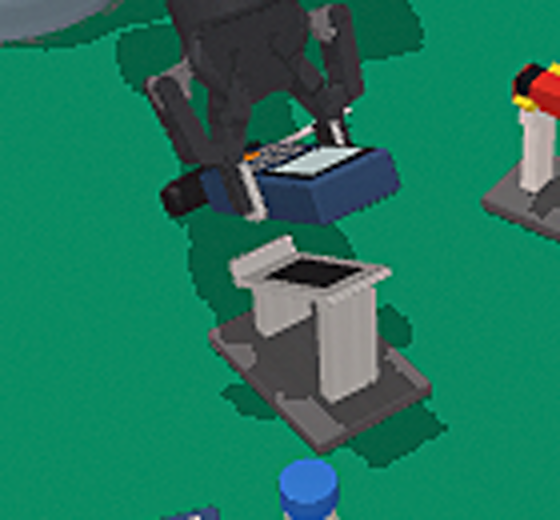

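Emit:
step_arm(
  moves=[
    [[0, 0.01, 0.0002], [0, 0, 0], 0],
    [[0, 0.01, 0.0002], [0, 0, 0], 0],
    [[0, 0.01, 0], [0, 0, 0], 0],
    [[0, 0.008, 0], [0, 0, 0], 0],
    [[0, 0.005, 0], [0, 0, 0], 0],
    [[0, 0.002, 0], [0, 0, 0], 0],
    [[0, 0, 0], [0, 0, 0], 0],
    [[0, 0, 0], [0, 0, 0], 0],
  ],
)

```text
time: 17.05
eef_pos: [0.4766, -0.1203, 0.2453]
tcp_rot: [[0.86, 0.498, 0.111], [-0.096, -0.055, 0.994], [0.501, -0.866, 0.001]]
contact_force: [0.1, -0.0, -3.3]
finger_gap: 0.0573
```

```bash
python3 look.py w14; python3 - <<'E'
from h import *
st=read_state();D=st["eef_pos"]-O
print("meter in cradle x,y,h",D@cX+.002,D@cY,D@cZ-.1715, st["contact_force"]@Rc,np.degrees(R.from_matrix(Rc.T@st["tcp_rot"]).as_rotvec()))
s=snapshot("scene")[:,:,::-1];
cv2.imwrite("pics/s14.png",cv2.resize(s[190:290,230:320],None,fx=6,fy=6,interpolation=cv2.INTER_CUBIC))
im=cv2.imread("pics/w14.png");cv2.imwrite("pics/w14c.png",cv2.resize(im[20:200,220:430],None,fx=3.3,fy=3.3,interpolation=cv2.INTER_CUBIC))
E
```

```text
17.05 [ 0.4766 -0.1203  0.2453] [[ 0.8604  0.4975  0.1107]
 [-0.0961 -0.0549  0.9939]
 [ 0.5005 -0.8657  0.0006]] 0.05726682126717364 [ 0.1114 -0.0094 -3.2648]
[ 0.0459 -0.0926  0.0676  0.054  -0.0254  0.049 ]
meter in cradle x,y,h 0.08292145284767652 0.000564389723414647 0.005013964438930596 [-0.97    3.3062 -0.1014] [ 0.0516 -0.0183 -0.0376]
```

View pics/w14c.png

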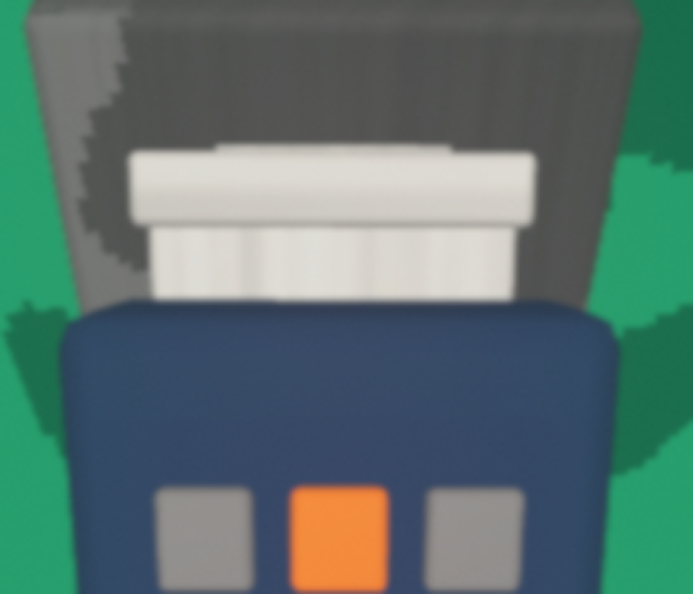

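View pics/s14.png

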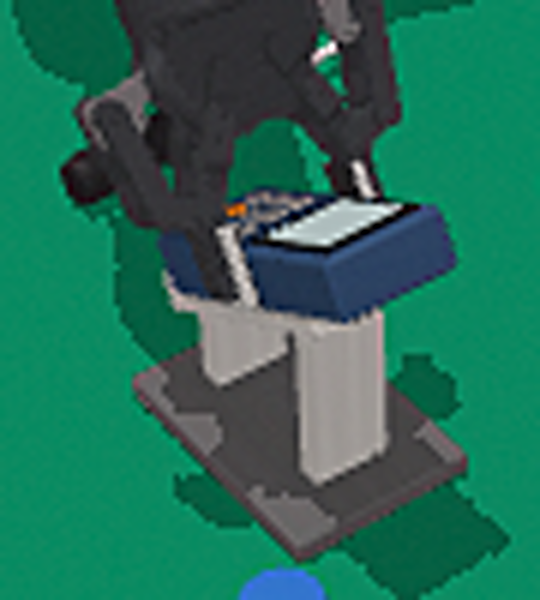

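```bash
cat >> h.py <<'E'
def oncr(u,v,h,st):
    o,d=ray("wrist",u,v,st);t=((O+h*cZ-o)@cZ)/(d@cZ);q=o+t*d-O;return np.array([q@cX,q@cY,q@cZ])
E
python3 - <<'E'
from h import *
import pickle
st=pickle.load(open("pics/w14.pkl","rb"))
for r,h in((226,0),(223,.012),(205,.012),(152,.012)):print(r,oncr(332/3.3+220,r/3.3+20-.35,h,st))
for r,h in((300,.005),(300,.003),(325,.033)):print(r,oncr(339/3.3+220,r/3.3+20-.35,h,st))
print(oncr(130/3.3+220,88,.012,st),oncr(535/3.3+220,88,.012,st))
print(oncr(150/3.3+220,95,0,st),oncr(515/3.3+220,95,.0,st))
E
```

```text
226 [-0.0004  0.      0.    ]
223 [-0.0007  0.0001  0.012 ]
205 [-0.0026  0.0001  0.012 ]
152 [-0.0082  0.0001  0.012 ]
300 [0.0081 0.0009 0.005 ]
300 [0.0083 0.0009 0.003 ]
325 [0.009  0.0008 0.033 ]
[-0.0004 -0.0229  0.012 ] [-0.0004  0.0231  0.012 ]
[ 0.0023 -0.0226  0.    ] [0.0022 0.0228 0.    ]
```

Emit:
step_arm(
  moves=[
    [[-0.0035, 0, -0.0008], [0, 0, 0], 0],
    [[-0.0035, 0, 0], [0, 0, 0], 0],
    [[0, 0.0015, 0], [0, 0, 0], 0],
    [[0, 0.0015, 0], [0, 0, 0], 0],
    [[0, 0.001, 0], [0, 0, 0], 0],
    [[0, 0.0005, 0], [0, 0, 0], 0],
    [[0, 0, 0], [0, 0, 0], 0],
    [[0, 0, 0], [0, 0, 0], 0],
  ],
)

```text
time: 18.15
eef_pos: [0.4727, -0.1206, 0.2376]
tcp_rot: [[0.861, 0.497, 0.111], [-0.096, -0.055, 0.994], [0.5, -0.866, 0.001]]
contact_force: [-0.7, -0.4, -2.8]
finger_gap: 0.0576
```

```bash
python3 - <<'E'
from h import *
st=read_state();D=st["eef_pos"]-O
print("meter in cradle x,y,h",D@cX+.002,D@cY,D@cZ-.1715, st["contact_force"]@Rc,st["wrist_torque"])
E
```

```text
meter in cradle x,y,h 0.07575890592642287 -0.00016931540138376307 0.0002476439346967563 [-1.9566  2.0667 -0.4457] [ 0.0669  0.7414 -0.0267]
```

Emit:
step_arm(
  moves=[
    [[0, 0.0005, 0], [0, 0, 0], 0],
    [[0, 0, 0], [0, 0, 0], 0],
    [[0, 0.0005, 0], [0, 0, 0], 0],
    [[0, 0, 0], [0, 0, 0], 0],
    [[0, 0, 0], [0, 0, 0], 0],
    [[0, 0, 0], [0, 0, 0], 0],
    [[0, 0, 0], [0, 0, 0], 0],
    [[0, 0, 0], [0, 0, 0], 0],
  ],
)

```text
time: 19.15
eef_pos: [0.4728, -0.1206, 0.2375]
tcp_rot: [[0.86, 0.497, 0.111], [-0.096, -0.055, 0.994], [0.5, -0.866, 0.0]]
contact_force: [-10.1, 2.3, 9.7]
finger_gap: 0.0572
```

```bash
python3 look.py w15; python3 - <<'E'
from h import *
st=read_state();D=st["eef_pos"]-O
print("meter in cradle x,y,h",D@cX+.002,D@cY,D@cZ-.1715, st["contact_force"]@Rc,st["wrist_torque"])
s=snapshot("scene")[:,:,::-1];
cv2.imwrite("pics/s15.png",cv2.resize(s[190:290,230:320],None,fx=6,fy=6,interpolation=cv2.INTER_CUBIC))
im=cv2.imread("pics/w15.png");cv2.imwrite("pics/w15c.png",cv2.resize(im[20:200,220:430],None,fx=3.3,fy=3.3,interpolation=cv2.INTER_CUBIC))
E
```

```text
19.15 [ 0.4728 -0.1206  0.2375] [[ 0.8604  0.4974  0.1108]
 [-0.0962 -0.0551  0.9938]
 [ 0.5005 -0.8658  0.0004]] 0.057198366414985116 [-10.1104   2.3333   9.6585]
[-0.017  -0.0032  0.0574  0.0759  0.0671  0.05  ]
meter in cradle x,y,h 0.07571856962531588 -7.4478370493208e-05 0.00013391522293079716 [ -3.7461 -14.0952   2.0657] [0.1017 1.2102 0.0048]
```

View pics/w15c.png

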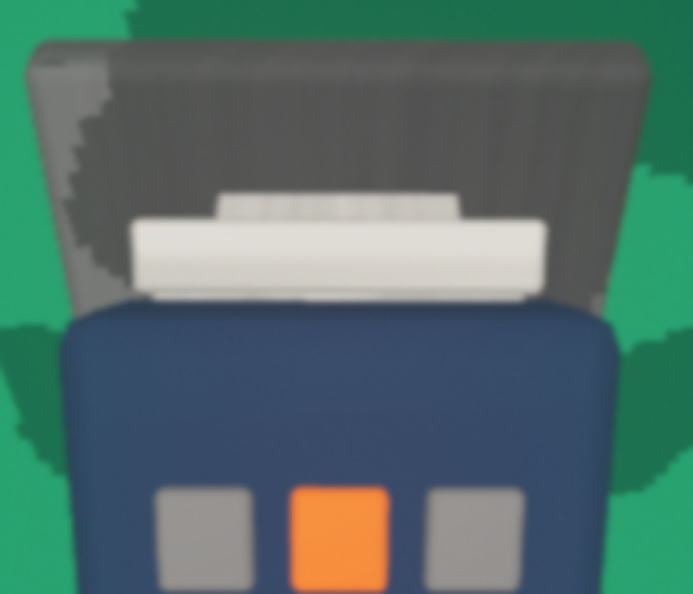

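View pics/s15.png

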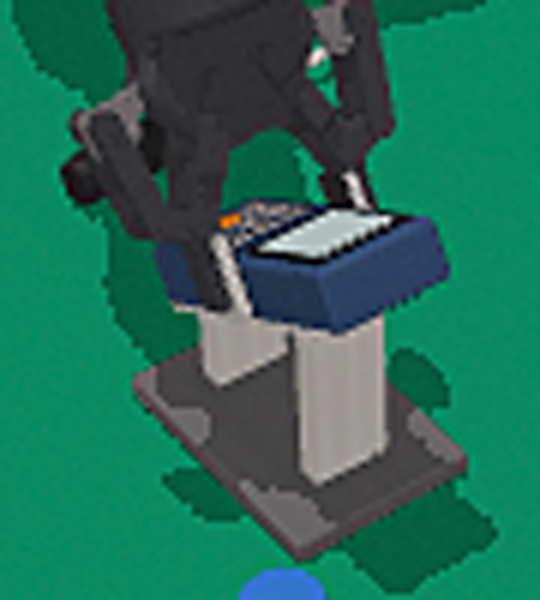

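Emit:
step_arm(
  moves=[
    [[0, 0, 0], [0, 0, 0], 0.7],
    [[0, 0, 0], [0, 0, 0], 0.8],
    [[0, 0, 0], [0, 0, 0], 0.9],
    [[0, 0, 0], [0, 0, 0], 1],
    [[0, 0, 0], [0, 0, 0], 1],
    [[0, -0.01, 0], [0, 0, 0], 1],
    [[0, -0.03, 0], [0, 0, 0], 1],
    [[0, -0.04, 0], [0, 0, 0], 1],
  ],
)

```text
time: 20.25
eef_pos: [0.4325, -0.116, 0.3064]
tcp_rot: [[0.861, 0.496, 0.11], [-0.096, -0.054, 0.994], [0.499, -0.867, 0.001]]
contact_force: [0.3, 0.4, 0.2]
finger_gap: 0.0853
```

Emit:
step_arm(
  moves=[
    [[0, -0.04, 0], [0, 0, 0], 1],
    [[0, -0.02, 0], [0, 0, 0], 1],
    [[0, 0, 0], [0, 0, 0], 1],
    [[0, 0, 0], [0, 0, 0], 1],
    [[0, 0, 0], [0, 0, 0], 1],
    [[0, 0, 0], [0, 0, 0], 1],
    [[0, 0, 0], [0, 0, 0], 1],
    [[0, 0, 0], [0, 0, 0], 1],
  ],
)

```text
time: 21.25
eef_pos: [0.4036, -0.113, 0.3578]
tcp_rot: [[0.861, 0.497, 0.111], [-0.096, -0.054, 0.994], [0.5, -0.866, 0.001]]
contact_force: [-0.2, 0.1, 0.6]
finger_gap: 0.0855
```

```bash
python3 look.py w16; python3 - <<'E'
from h import *
s=snapshot("scene")[:,:,::-1];cv2.imwrite("pics/s16.png",s);cv2.imwrite("pics/t16.png",snapshot("top")[:,:,::-1])
cv2.imwrite("pics/s16c.png",cv2.resize(s[150:290,230:410],None,fx=4,fy=4,interpolation=cv2.INTER_CUBIC))
E
```

```text
21.25 [ 0.4036 -0.113   0.3578] [[ 0.8608  0.4967  0.1106]
 [-0.0963 -0.0544  0.9939]
 [ 0.4997 -0.8662  0.001 ]] 0.08551584562642857 [-0.1573  0.1033  0.5627]
[-0.0645 -0.2249  0.0151 -0.0189 -0.0175 -0.0646]
```

View pics/w16.png

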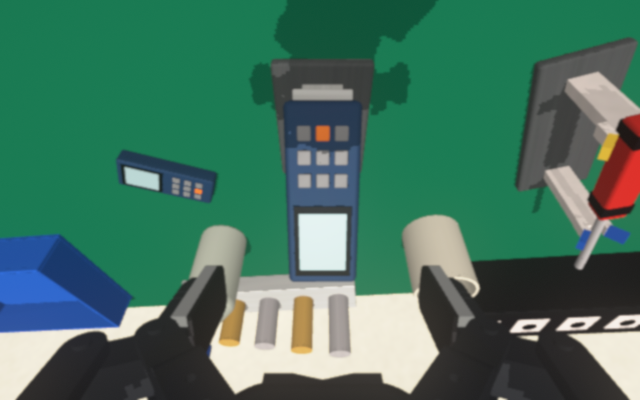

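View pics/s16c.png

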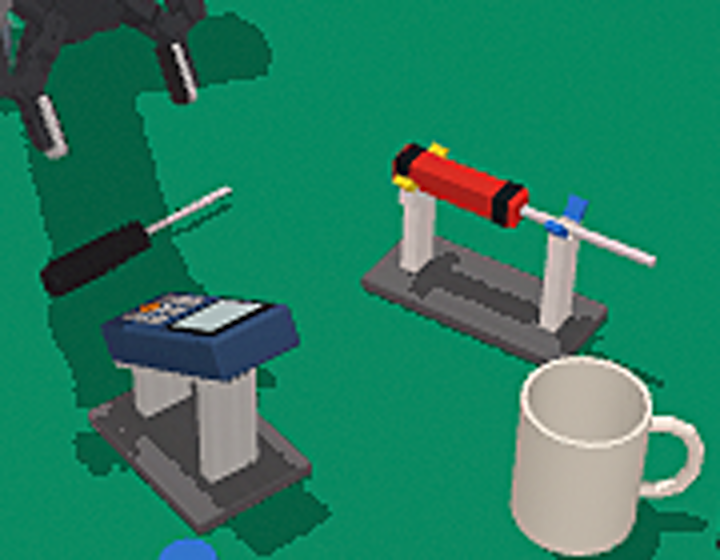

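View pics/t16.png

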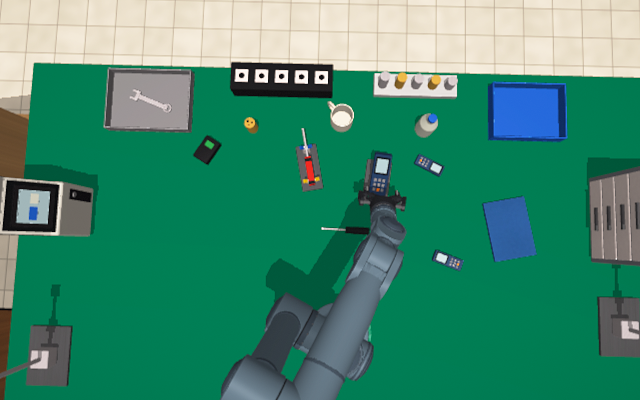

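```bash
python3 - <<'E'
from h import *
import pickle
st=pickle.load(open("pics/w16.pkl","rb"))
im=cv2.imread("pics/w16.png");cv2.imwrite("pics/w16c.png",cv2.resize(im[75:290,265:385],None,fx=4,fy=2.7,interpolation=cv2.INTER_CUBIC))
print("screen",oncr(323,241,.028,st),"orange",oncr(322.5,133,.028,st))
for u,v in((285,101),(361,101),(355,280),(290,280)):print(oncr(u,v,.028,st))
print("lip",oncr(292,95,.012,st),oncr(352,95,.012,st))
E
```

```text
screen [0.1098 0.0008 0.028 ] orange [0.0227 0.0003 0.028 ]
[ 0.0001 -0.0266  0.028 ]
[0.0001 0.0278 0.028 ]
[0.1462 0.0281 0.028 ]
[ 0.1462 -0.0273  0.028 ]
lip [-0.0038 -0.0228  0.012 ] [-0.0038  0.0226  0.012 ]
```

View pics/w16c.png

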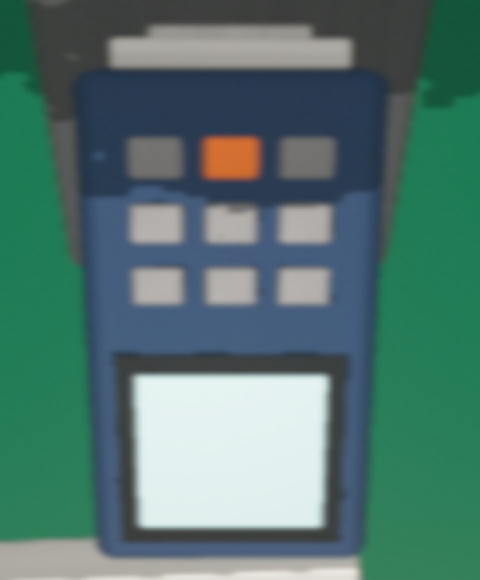

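```bash
python3 -c "
from rig import *
print(read_state()['time'],close_job())"
```

```text
the job is handed in; nothing more can be done
21.4 None
```

Both items are parked and the job was handed in at 21.4 s. I set down the probe first, then the meter; no verdict was reported.

- **Probe:** It lies in both forks, handle in yellow and sheath in blue. The wrist view after release put its middle about 1 mm off lengthwise and its axis and tip under 1 mm off sideways. Its height was not measured in that view. The scene image shows it level. Its sheath and handle still looked the same in the later pictures.
- **Meter:** It lies flat on the cradle with the screen out and uppermost. The last wrist view put its screen centre at 110 mm up the slope, so its origin is at about 74–75 mm (allowed 68–82). It is about 0.5 mm off centre and turned by about 0.3 degrees.
- **Disagreement:** Before release I saw a gap of about 1 mm to the lip (origin about 76 mm). The view after release reads 1–2 mm lower, which is within the calibration error.
- **Other checks:** The gripper was open and clear of everything. In the last pictures the bystanders looked unmoved by eye; I did not measure their positions.

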